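# Lock the microscope stage for transport and put the objectives away

### The arm

A 7-joint arm with a two-finger parallel gripper is mounted at the origin on the work surface. World frame = base frame: x ahead of the robot, y to its left, z up, the work surface at z = 0. Lengths are in m, angles in rad, forces in N, time in s.
With the tool pointing down it reaches from about 0.425 to 0.875 m from the base axis. Payload 4.7 kg.
Tool frame: the origin (TCP) lies on the centre line of the jaws, within the pads' length; the fingertips stand 14 mm ahead of it and the grasp point (between the pads) lies 5 mm behind it; z points along the fingers, y is the direction in which the jaws open and shut (so a half turn about z gives the same grasp; the last joint's range is limited). The gripper opens to 87 mm and grips with 3 to 60 N. Pads are 19 mm wide; open, the fingers measure 117 mm over their backs; the gripper's body (75 mm by 190 mm) begins 51 mm behind the grasp point.
Start: joints at [1.335, 0.321, -0.07, 1.45, 0.023, 1.371, -0.057], TCP at [0.161, -0.63, 0.237] pointing down, gripper open.
Joint ranges: [-2.86, 2.86], [-0.3, 2.09], [-1.38, 1.24], [0.06, 2.45], [-1.56, 4.7], [0.09, 2.05], [-2.69, 2.69]. Speed limits (rad/s): [2.57, 2.57, 3.14, 3.14, 3.14, 3.14, 3.14].

### API

Orientations are given as a rotation vector (axis times angle).
In Python, from bench import ctrl gives the robot as it stands. The module is installed in compiled form; this text tells all that it offers.
- The arm moves only by the tool step_arm, never from a script. Its argument "plan" is a list of rows, each a list of 3 entries, a list of its own where there are three numbers: the turn, a rotation vector about the tool's x, y, z in rad, then the shift along the tool's x, y, z in m, then the closure in counts, from 0 (fully open) to 255 (shut). In form: [[[rx, ry, rz], [x, y, z], hand], ...]. A call has exactly 10 rows; each row is the pose to reach, as a shift and turn from the pose commanded when the call began, along the tool's axes at that moment; what a row does not reach only later rows make up. A row lasts 1/8 s, in which the tool goes at most 62.5 mm and 10.7 degrees, less where a joint would pass 70% of its speed; a pose out of reach is approached as far as the arm can. A call with a gripper value outside its range is refused whole. The fingers move at their own pace and stop on an object; "squeeze" is the grip in N (left out, the last holds). Time passes only in rows, so rows that repeat a pose let the fingers close, or fill a call up. It gives the time, the measured TCP pose, the force and the opening at its end, in the units of the state.
- ctrl.get_state(): the state, without advancing time (a new reading comes with each control period).
- ctrl.get_image(name): name is "side" or "top" or "wrist"; returns the picture (400x640x3 uint8, red, green, blue); there is no depth.
- ctrl.calibration(name): a dict with "fov_y" (degrees; the focal length in pixels is half the picture's height over the tangent of half this angle, whatever the lens; pixels are square), "cx", "cy" (the principal point, pixels), "rvec" (rotation vector, rad) and "tvec" (3), from world to camera coordinates, as OpenCV has them. Camera axes: x right, y down, z forward; pixel columns grow to the right and rows downward; lengths in m; the calibration is good to about 2 mm. A picture is of the moment at which its call begins: read the wrist's pose just before it. calibration takes no time and is no camera call; for the wrist camera it gives the pose at the moment of the call.
- ctrl.close_job(): hands the job in, once; it reports no verdict.
Trained networks look in the newest picture that a camera, given by its name, has taken for a name from the list of things; names that differ only in an ending like _2 or _b are one class to them, and where a whole thing is asked for, a point or a joint stands for the part that bears it (a point fixed in the world has none). Each returns a list of dicts, best first, with "score" (0 to 1); they miss things now and then, are a little off and sometimes report something else, mostly with a low value. They report only what shows in the picture. A call takes as long as a camera call.
- ctrl.cut_out(camera, label): "pixels" (400x640 bool, what is visible of it) and "rect" ([left, top, width, height] in pixels, round what is visible of it).
The state is a dict: "time": time; "joint_positions": joint angles; "qd": joint speeds; "joint_torque": joint torques, N m; "position": TCP position; "tool_rot": TCP orientation; "ft_force": force on the tool from outside, world axes, zero at the start; "torque": the same for the moment, N m; "grip_width": opening from 0.0 (shut) to 1.0 (fully open).
Only numpy, scipy, OpenCV 4.12 (cv2) and the standard library are available. Lean on these libraries where they do the work, as an engineer would, in place of code of your own. Each camera call takes 0.05 s, during which the arm holds its last target.

### The job

Get the microscope stage ready for transport: first switch its drive off by throwing the toggle lever right over, then put one lock pin from the holder through each of the two slots in the cover, feeling along for the hidden hole in the carriage below until the pin drops in, and seat it fully home, flange down on the cover. Also put every objective that stands on the bench upright into its own storage well, the one whose bore fits it (as many dots on the well as rings on the barrel), fully down; leave the glass dish and the amber bottle where they are.

Things in the scene. Friction and masses are not known exactly. Their poses are not given: they have to be found in the camera images.
- stage: motorised microscope stage fixed to the bench: a flat box with an aluminium cover, 130 mm (its x) by 180 mm (its y) by 41 mm high, two black motor housings (34 mm high) standing out 48 mm on its +x side. Origin: centre of its underside, z up. The cover is 8 mm thick and has two straight slots, a and b, 11 mm wide and 53 mm long; a carriage to be locked lies hidden under each
- slot_a (a point): middle of slot a on the cover's top face; it runs along the stage's y, at x = -35 mm, y = -22 mm in the stage's frame (axes as the stage's). 11 mm below the cover's top a flat carriage, which does not move, lies under the whole slot. Its lock hole (vertical, round, 10 mm across, 18 mm deep) is on the slot's centre line, up to 18 mm from this point either way: different each time, only to be felt
- slot_b (a point): middle of slot b on the cover's top face; it runs along the stage's x, at x = 0, y = 60 mm in the stage's frame (axes as the stage's). 11 mm below the cover's top a flat carriage, which does not move, lies under the whole slot. Its lock hole (vertical, round, 10 mm across, 18 mm deep) is on the slot's centre line, up to 18 mm from this point either way: different each time, only to be felt
- pin_1: one of two like loose lock pins, upright in the holder at the start: steel shaft 8 mm thick (last 3 mm bevelled to 4 mm), 26 mm from tip to a round flange (18 mm across, 4 mm thick), then a black square grip 14 x 14 x 32 mm tall, faces along the pin's x and y. 40 g. Origin: the tip; z up to the grip. Tip on the carriage beside the hole: flange 15 mm above the cover; home: flange on the cover
- flange_1 (a point): underside of the flange of this pin, on its axis, 26 mm above the tip; axes as the pin's
- pin_2: one of two like loose lock pins, upright in the holder at the start: steel shaft 8 mm thick (last 3 mm bevelled to 4 mm), 26 mm from tip to a round flange (18 mm across, 4 mm thick), then a black square grip 14 x 14 x 32 mm tall, faces along the pin's x and y. 40 g. Origin: the tip; z up to the grip. Tip on the carriage beside the hole: flange 15 mm above the cover; home: flange on the cover
- flange_2 (a point): underside of the flange of this pin, on its axis, 26 mm above the tip; axes as the pin's
- holder: fixed white block, 50 mm (its x) by 104 mm (its y) by 32 mm high, with two 11 mm holes, 28 mm deep, at y = -27 and +27 mm, in which the pins stand at the start, flange on the block's top. Origin: centre of its underside
- drive_base: fixed white switch box of the stage drive, 70 mm (its x) by 50 by 25 mm high, carrying a toggle lever on a cross axis (along its y) 22 mm above its origin, the centre of its underside
- drive_tip (a point): centre of the black ball (26 mm in diameter) at the end of the toggle lever, 70 mm from the lever's axis; the lever's shaft is 10 mm thick
- drive (a joint): angle of the toggle lever in rad: 0 = leaning 0.5 rad toward the box's -x side (drive on), 1.0 = leaning 0.5 rad toward its +x side against the stop (drive off). It moves easily (about 1 N at the ball) and stays where it is left
- obj_32: loose microscope objective standing upright on the bench, mount down: aluminium barrel 32 mm in diameter and 36 mm tall (its lowest 8 mm a heavy steel mount ring) with 1 black ring near its top, then a dark tapering nose 12 mm tall (48 mm in all), 114 g more or less. Origin: centre of its underside, z up toward the nose. May be absent
- obj_38: loose microscope objective standing upright on the bench, mount down: aluminium barrel 38 mm in diameter and 36 mm tall (its lowest 8 mm a heavy steel mount ring) with 2 black rings near its top, then a dark tapering nose 12 mm tall (48 mm in all), 126 g more or less. Origin: centre of its underside, z up toward the nose. May be absent
- obj_44: loose microscope objective standing upright on the bench, mount down: aluminium barrel 44 mm in diameter and 36 mm tall (its lowest 8 mm a heavy steel mount ring) with 3 black rings near its top, then a dark tapering nose 12 mm tall (48 mm in all), 138 g more or less. Origin: centre of its underside, z up toward the nose. May be absent
- obj_50: loose microscope objective standing upright on the bench, mount down: aluminium barrel 50 mm in diameter and 36 mm tall (its lowest 8 mm a heavy steel mount ring) with 4 black rings near its top, then a dark tapering nose 12 mm tall (48 mm in all), 150 g more or less. Origin: centre of its underside, z up toward the nose. May be absent
- well_32: storage well of the objective 32 mm in diameter: fixed white block 66 by 66 by 24 mm with a round bore 35 mm across and 14 mm deep, open at the top, a white label with 1 black dot at its -y edge. Four such blocks stand in a row along their own x, 68 mm apart, on a black board 6 mm thick, in varying order. Origin: centre of its underside (6 mm above the bench); the bore's floor is 10 mm above it. A seated objective stands 34 mm proud of the block
- well_38: storage well of the objective 38 mm in diameter: fixed white block 66 by 66 by 24 mm with a round bore 41 mm across and 14 mm deep, open at the top, a white label with 2 black dots at its -y edge. Four such blocks stand in a row along their own x, 68 mm apart, on a black board 6 mm thick, in varying order. Origin: centre of its underside (6 mm above the bench); the bore's floor is 10 mm above it. A seated objective stands 34 mm proud of the block
- well_44: storage well of the objective 44 mm in diameter: fixed white block 66 by 66 by 24 mm with a round bore 47 mm across and 14 mm deep, open at the top, a white label with 3 black dots at its -y edge. Four such blocks stand in a row along their own x, 68 mm apart, on a black board 6 mm thick, in varying order. Origin: centre of its underside (6 mm above the bench); the bore's floor is 10 mm above it. A seated objective stands 34 mm proud of the block
- well_50: storage well of the objective 50 mm in diameter: fixed white block 66 by 66 by 24 mm with a round bore 53 mm across and 14 mm deep, open at the top, a white label with 4 black dots at its -y edge. Four such blocks stand in a row along their own x, 68 mm apart, on a black board 6 mm thick, in varying order. Origin: centre of its underside (6 mm above the bench); the bore's floor is 10 mm above it. A seated objective stands 34 mm proud of the block
- dish: loose shallow glass dish, 90 mm across and 18 mm high; to be left alone. Origin: centre of its underside
- flask: loose amber bottle, 44 mm across and 75 mm high; to be left alone. Origin: centre of its underside

How it is judged:
By the outcome, as a careful person would: the job done as asked, in the order asked, and still so for the second after the job is handed in, with the robot touching nothing.
Of obj_32, obj_38, obj_44, obj_50 only 2 to 4 are there at a start; the rules pass over those that are not, and their reading is None.
At some moment in a run one of obj_32, obj_38, obj_44, obj_50 may be knocked a few centimetres aside while the robot is not near it.
It also fails if it takes over 210 s, if anything falls off the work surface, if the arm or the gripper's body presses on something with over 40 N, if the wrist force passes 120 N, or if a joint passes its speed limit or range.

## Working session

There is one attempt and no reset: what is moved stays moved. The work goes in short steps, Python scripts to look and compute and a tool call to move; the robot and the scene stay as the last step left them, time stands still between calls to the robot, and variables do not carry over. Pictures are saved under pics/ and viewed, and the job is handed in when it is done.

Besides the shell and the picture viewer there is one more tool, called after "Call:" as a command line: name --argument value ..., lists and objects as JSON in quotes. step_arm: Moves the arm, as the interface text tells. Its arguments: {"type":"object","properties":{"plan":{"type":"array"},"squeeze":{"type":"number"}},"required":["plan"]}

```bash
ls; mkdir -p pics; cat > h.py <<'E'
import numpy as np, cv2
from bench import ctrl
from scipy.spatial.transform import Rotation as R
def snap(cam,fn):
    im=ctrl.get_image(cam); cv2.imwrite('pics/'+fn,im[:,:,::-1]); return im
def cal(cam):
    c=ctrl.calibration(cam); f=200/np.tan(np.radians(c['fov_y'])/2)
    K=np.array([[f,0,c['cx']],[0,f,c['cy']],[0,0,1]]); Rm=R.from_rotvec(np.array(c['rvec']).ravel()).as_matrix(); t=np.array(c['tvec']).ravel()
    return K,Rm,t
def px2w(cal_,u,v,z):
    K,Rm,t=cal_; d=Rm.T@np.linalg.inv(K)@np.array([u,v,1]); c=-Rm.T@t
    s=(z-c[2])/d[2]; return c+s*d
def w2px(cal_,p):
    K,Rm,t=cal_; q=K@(Rm@np.array(p)+t); return q[:2]/q[2]
E
python3 - <<'E'
from h import *
for c in ['top','side','wrist']:
    snap(c,c+'0.png'); cc=ctrl.calibration(c); print(c,cc); K,Rm,t=cal(c); print('pos',-Rm.T@t)
print(ctrl.get_state())
E
```

```text
pics
top {'fov_y': 55.053107846030166, 'cx': 319.2504034141385, 'cy': 202.99926413737623, 'rvec': array([ 2.16016827, -2.16097612,  0.10815163]), 'tvec': array([0.01160645, 0.58212816, 0.92596287])}
pos [0.47741485 0.00230517 0.98411629]
side {'fov_y': 45.82671848918069, 'cx': 316.6800974974111, 'cy': 201.1644353514334, 'rvec': array([ 0.49378788, -2.51108212,  1.49403445]), 'tvec': array([0.51778992, 0.18497485, 0.98288047])}
pos [0.2048537  0.91398115 0.62533954]
wrist {'fov_y': 60.40473296434151, 'cx': 311.42428169715595, 'cy': 204.10357647559474, 'rvec': array([-2.28734707,  1.7773216 ,  0.2663934 ]), 'tvec': array([-0.64935753, -0.03435774,  0.39166222])}
pos [ 0.23930459 -0.60960613  0.38387319]
{'time': 0.15, 'joint_positions': array([ 1.3350916 ,  0.32165341, -0.0701161 ,  1.45139884,  0.02259189,
        1.37082934, -0.05692177]), 'qd': array([ 0.00084695, -0.00307743, -0.00068981, -0.003494  ,  0.00092098,
       -0.00038862, -0.0004247 ]), 'joint_torque': array([ 1.06843645e-04, -4.91795719e+01, -4.04548002e-01, -3.12878358e+01,
       -6.39447779e-02,  4.03765077e-02,  9.42791189e-05]), 'position': array([ 0.16056498, -0.62943158,  0.23571052]), 'tool_rot': array([-3.11564496e+00, -3.91236571e-01,  4.03229192e-04]), 'ft_force': array([ 0.57379378,  0.0510645 , -0.08304438]), 'torque': array([-0.00661607,  0.00508747,  0.01556509]), 'grip_width': 1.0003279617145004}
```

View pics/top0.png

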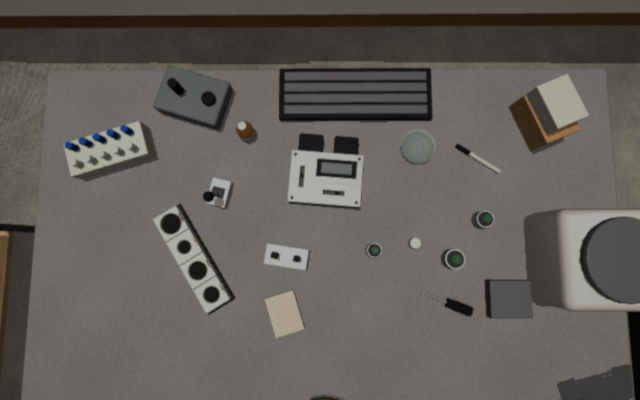

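View pics/side0.png

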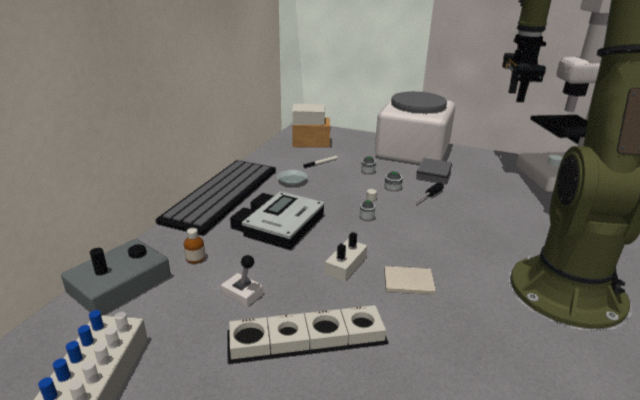

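View pics/wrist0.png

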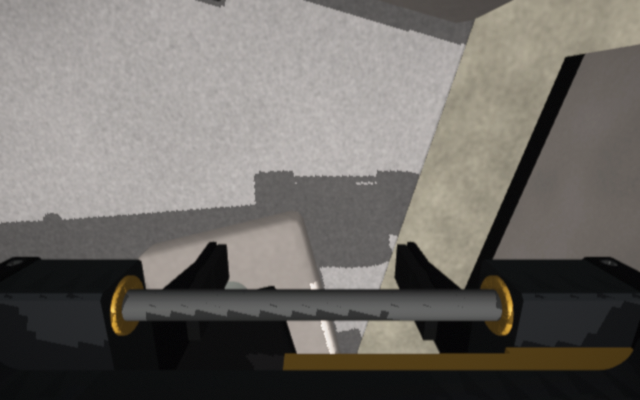

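```bash
python3 - <<'E'
from h import *
C=cal('top')
for n,u,v,z in [('stage c',326,178,.041),('sw base',220,193,.025),('ball',208,197,.083),('holder',286,257,.032),('o1',374,250,.04),('o2',455,259,.04),('o3',485,220,.04),('w1',171,224,.03),('w2',184,247,.03),('w3',198,270,.03),('w4',212,294,.03),('dish',418,147,.01),('flask',245,130,.06),('white',415,243,.01)]:
    print(n,px2w(C,u,v,z).round(3))
K,Rm,t=cal('wrist'); s=ctrl.get_state(); T=R.from_rotvec(s['tool_rot']).as_matrix()
print('tool',T.round(3)); print('cam in tool rot', (T.T@Rm.T).round(3), (T.T@(-Rm.T@t-s['position'])).round(4))
a=cv2.imread('pics/top0.png'); cv2.imwrite('pics/topc.png',cv2.resize(a[120:320,140:300],None,fx=3.7,fy=3,interpolation=cv2.INTER_CUBIC)[:600])
cv2.imwrite('pics/topd.png',cv2.resize(a[120:280,280:500],None,fx=3.6,fy=3.6,interpolation=cv2.INTER_CUBIC))
E
```

```text
stage c [ 0.644 -0.005  0.041]
sw base [0.609 0.262 0.025]
ball [0.591 0.275 0.083]
holder [0.449 0.093 0.032]
o1 [ 0.466 -0.122  0.04 ]
o2 [ 0.444 -0.318  0.04 ]
o3 [ 0.539 -0.395  0.04 ]
w1 [0.53  0.381 0.03 ]
w2 [0.473 0.347 0.03 ]
w3 [0.417 0.31  0.03 ]
w4 [0.359 0.274 0.03 ]
dish [ 0.73  -0.244  0.01 ]
flask [0.761 0.195 0.06 ]
white [ 0.483 -0.23   0.01 ]
tool [[ 0.969  0.247 -0.   ]
 [ 0.247 -0.969  0.001]
 [-0.    -0.002 -1.   ]]
cam in tool rot [[-0.    -0.957 -0.292]
 [ 1.    -0.     0.   ]
 [-0.    -0.292  0.957]] [ 0.0812  0.     -0.1482]
```

View pics/topc.png

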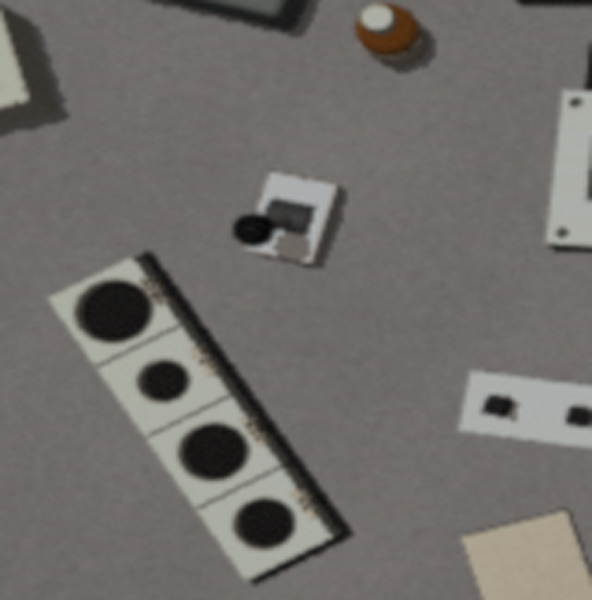

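View pics/topd.png

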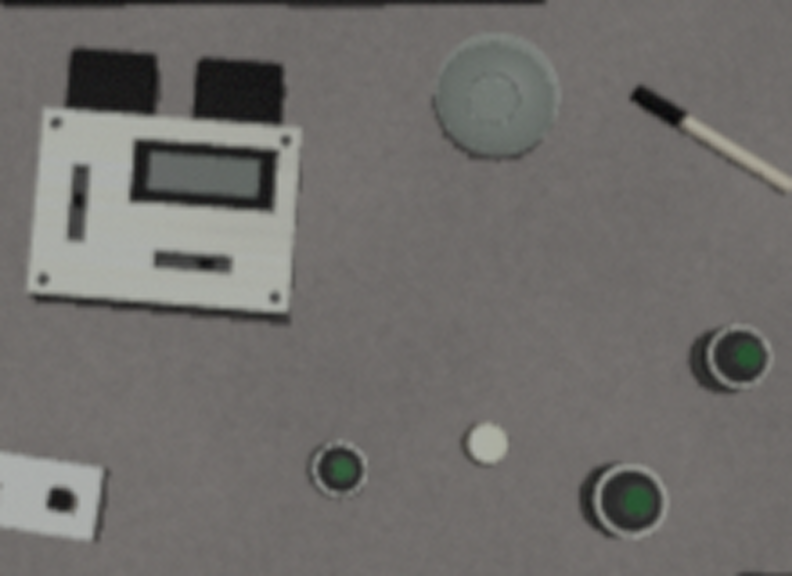

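```bash
cat >> h.py <<'E'
def tgt(p,yaw,s=None):
    "shift & turn from measured pose to TCP p, tool down with tool x at yaw"
    s=s or ctrl.get_state(); T=R.from_rotvec(s['tool_rot'])
    c,n=np.cos(yaw),np.sin(yaw)
    G=R.from_matrix(np.array([[c,n,0],[n,-c,0],[0,0,-1.]]).T.T)
    G=R.from_matrix(np.array([[c,n,0],[n,-c,0],[0,0,-1.]]))
    rv=(T.inv()*G).as_rotvec(); sh=T.inv().apply(np.array(p)-s['position'])
    print('turn',rv.round(4).tolist(),'shift',sh.round(4).tolist()); return rv,sh
def st():
    s=ctrl.get_state(); T=R.from_rotvec(s['tool_rot']).as_matrix()
    print('t',round(s['time'],2),'pos',s['position'].round(4),'yaw',round(np.arctan2(T[1,0],T[0,0]),4),'z',T[:,2].round(3),'F',s['ft_force'].round(1),'w',round(s['grip_width'],3),'q',s['joint_positions'].round(2))
E
python3 - <<'E'
from h import *
st(); tgt([.40,-.36,.25],0)
E
```

```text
t 0.15 pos [ 0.1606 -0.6294  0.2357] yaw 0.2498 z [-0.     0.001 -1.   ] F [ 0.6  0.1 -0.1] w 1.0 q [ 1.34  0.32 -0.07  1.45  0.02  1.37 -0.06]
turn [-0.0015, 0.0003, 0.2498] shift [0.2986, -0.2019, -0.014]
```

Call:
step_arm --plan '[[[0, 0, 0.05], [0.05, -0.033, -0.014], 0], [[0, 0, 0.1], [0.1, -0.067, -0.014], 0], [[0, 0, 0.15], [0.15, -0.1, -0.014], 0], [[0, 0, 0.2], [0.2, -0.135, -0.014], 0], [[0, 0, 0.25], [0.25, -0.17, -0.014], 0], [[0, 0, 0.25], [0.285, -0.193, -0.014], 0], [[0, 0, 0.25], [0.299, -0.202, -0.014], 0], [[0, 0, 0.25], [0.299, -0.202, -0.014], 0], [[0, 0, 0.25], [0.299, -0.202, -0.014], 0], [[0, 0, 0.25], [0.299, -0.202, -0.014], 0]]'

```text
time: 1.4
position: [0.399, -0.3619, 0.2503]
tool_rot: [3.141, -0.006, -0.001]
ft_force: [-0.3, -0.3, 0.5]
grip_width: 1.001
```

```bash
python3 - <<'E'
from h import *
st(); snap('wrist','w1.png')
E
```

```text
t 1.4 pos [ 0.399  -0.3619  0.2503] yaw -0.0036 z [-0.001 -0.    -1.   ] F [-0.3 -0.3  0.5] w 1.001 q [ 0.96  0.09 -0.29  1.7   0.03  1.36 -0.91]
```

View pics/w1.png

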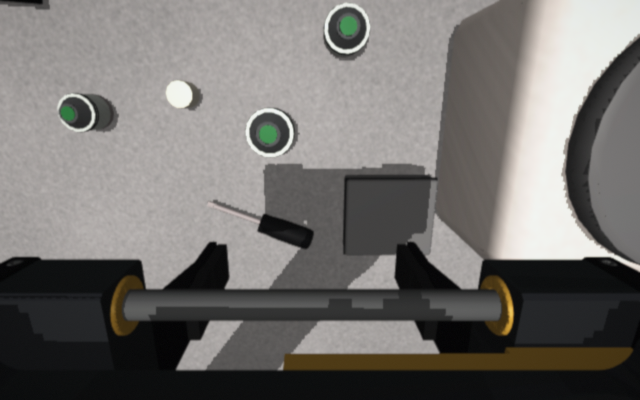

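```bash
cat >> h.py <<'E'
def lsq_circle(pts):
    A=np.c_[2*pts,np.ones(len(pts))]; b=(pts**2).sum(1); x=np.linalg.lstsq(A,b,rcond=None)[0]
    return x[0],x[1],np.sqrt(x[2]+x[0]**2+x[1]**2)
def rim(im,C,u,v,z=.036,r=34,thr=150):
    "bright rim pixels around (u,v): backproject to z"
    g=im.min(axis=2); y0=max(0,v-r); x0=max(0,u-r); sub=g[y0:v+r,x0:u+r]
    m=(sub>thr).astype(np.uint8); n,l,s,c=cv2.connectedComponentsWithStats(m)
    k=1+np.argmax(s[1:,4]); ys,xs=np.where(l==k)
    P=np.array([px2w(C,a+x0,b+y0,z)[:2] for a,b in zip(xs,ys)])
    h=cv2.convexHull((P*1e4).astype(np.float32))[:,0]/1e4
    (c,rad)=cv2.minEnclosingCircle(h.astype(np.float32)); q=lsq_circle(h)
    print('area',s[k,4],'enc',np.round(c,4),'D',round(2*rad*1e3,1),'lsq',np.round(q[:2],4),'D',round(2*q[2]*1e3,1))
E
python3 - <<'E'
from h import *
im=cv2.imread('pics/w1.png')[:,:,::-1]; C=cal('wrist')
for u,v in [(75,112),(270,132),(347,29)]:
    rim(im,C,u,v)
a=im[:180,20:420]; cv2.imwrite('pics/w1c.png',cv2.resize(a,None,fx=2,fy=2,interpolation=cv2.INTER_CUBIC)[:,:,::-1])
b=np.hstack([cv2.resize(im[v0:v0+60,u0:u0+60],None,fx=4,fy=4,interpolation=cv2.INTER_CUBIC) for u0,v0 in [(45,82),(240,102),(317,0)]]); cv2.imwrite('pics/w1d.png',b[:,:,::-1])
E
```

```text
area 2907 enc [ 0.4685 -0.1191] D 105.2 lsq [ 0.4677 -0.1211] D 86.6
area 2992 enc [ 0.4477 -0.3172] D 99.3 lsq [ 0.4473 -0.318 ] D 89.9
area 2547 enc [ 0.5421 -0.3963] D 85.1 lsq [ 0.5419 -0.395 ] D 74.5
```

View pics/w1d.png

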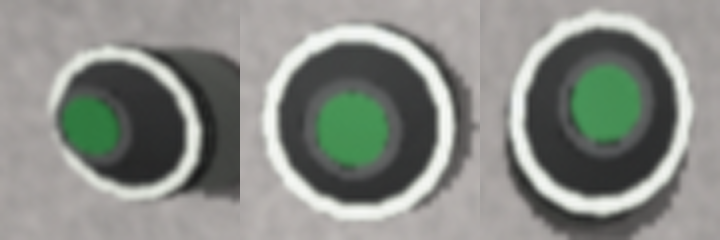

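```bash
python3 - <<'E'
from h import *
im=cv2.imread('pics/w1.png')[:,:,::-1]; C=cal('wrist')
for thr in (190,210):
  for u,v in [(75,112),(270,132),(347,29)]:
    rim(im,C,u,v,thr=thr)
s=ctrl.get_state();st();tgt([.44,-.02,.25],0)
E
```

```text
area 204 enc [ 0.4681 -0.121 ] D 37.5 lsq [ 0.4682 -0.121 ] D 36.7
area 483 enc [ 0.4475 -0.3174] D 50.7 lsq [ 0.4474 -0.3174] D 49.5
area 428 enc [ 0.5455 -0.3956] D 43.5 lsq [ 0.5454 -0.3957] D 42.8
area 62 enc [ 0.4662 -0.1252] D 34.9 lsq [ 0.4683 -0.1211] D 35.6
area 396 enc [ 0.4473 -0.3175] D 49.5 lsq [ 0.4473 -0.3176] D 48.5
area 321 enc [ 0.5455 -0.3956] D 43.0 lsq [ 0.5454 -0.3956] D 42.2
t 1.45 pos [ 0.3993 -0.3616  0.2504] yaw -0.003 z [-0. -0. -1.] F [ 0.1 -0.1  0.1] w 1.0 q [ 0.96  0.09 -0.29  1.7   0.03  1.36 -0.91]
turn [0.0001, 0.0004, -0.003] shift [0.0397, -0.3417, 0.0003]
```

Call:
step_arm --plan '[[[0, 0, 0], [0.02, -0.055, 0], 0], [[0, 0, 0], [0.04, -0.11, 0], 0], [[0, 0, 0], [0.06, -0.165, 0], 0], [[0, 0, 0], [0.08, -0.22, 0], 0], [[0, 0, 0], [0.1, -0.275, 0], 0], [[0, 0, 0], [0.12, -0.33, 0], 0], [[0, 0, 0], [0.13, -0.365, 0], 0], [[0, 0, 0], [0.135, -0.38, 0], 0], [[0, 0, 0], [0.135, -0.38, 0], 0], [[0, 0, 0], [0.135, -0.38, 0], 0]]'

```text
time: 2.7
position: [0.5354, 0.0172, 0.2503]
tool_rot: [3.14, -0.006, -0.001]
ft_force: [-0.6, 0.1, -1.0]
grip_width: 0.999
```

```bash
python3 - <<'E'
from h import *
st(); snap('wrist','w2.png'); np.savez('w2cal.npz',*cal('wrist'))
E
```

```text
t 2.7 pos [0.5354 0.0172 0.2503] yaw -0.0035 z [-0.001 -0.001 -1.   ] F [-0.6  0.1 -1. ] w 0.999 q [ 0.53  0.11 -0.66  1.7   0.07  1.36 -1.71]
```

View pics/w2.png

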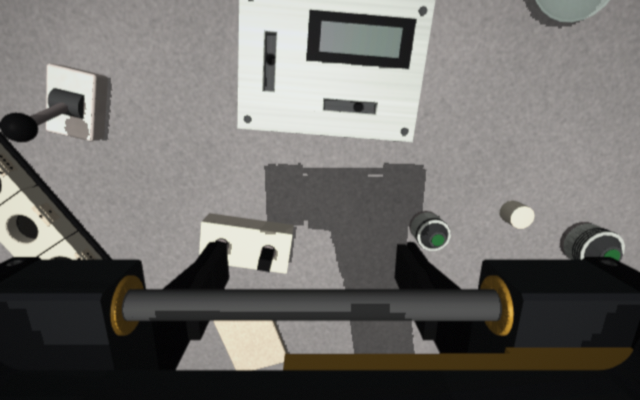

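```bash
python3 - <<'E'
from h import *
im=cv2.imread('pics/w2.png')
cv2.imwrite('pics/w2a.png',cv2.resize(im[0:150,225:445],None,fx=3.6,fy=3.6,interpolation=cv2.INTER_CUBIC))
cv2.imwrite('pics/w2b.png',cv2.resize(im[50:150,0:120],None,fx=5,fy=5,interpolation=cv2.INTER_CUBIC))
cv2.imwrite('pics/w2c.png',cv2.resize(im[205:285,190:305],None,fx=6,fy=6,interpolation=cv2.INTER_CUBIC))
E
```

```text
(no output)
```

View pics/w2a.png

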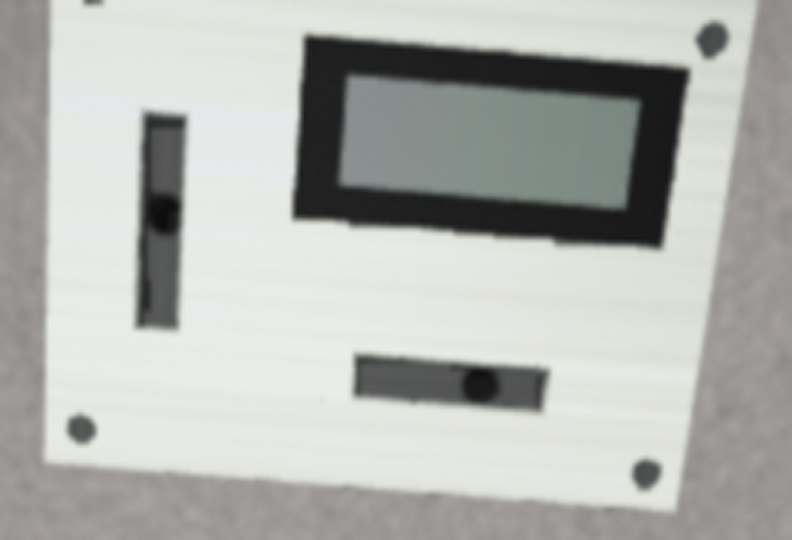

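View pics/w2b.png

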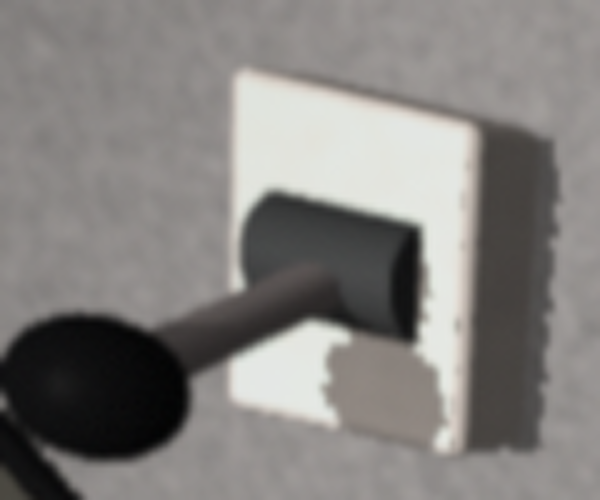

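View pics/w2c.png

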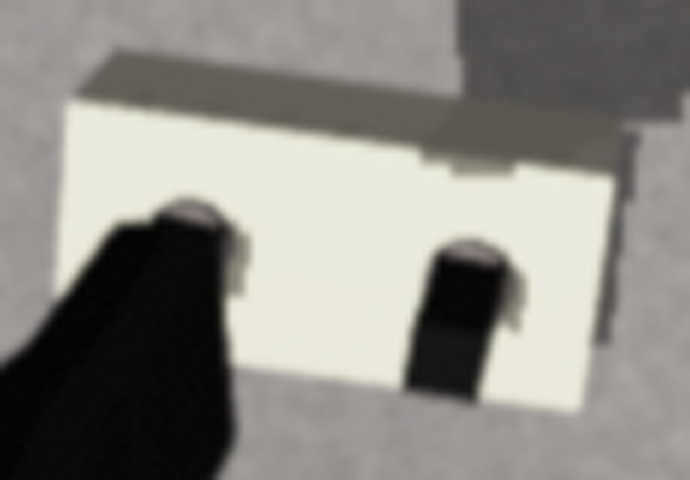

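```bash
python3 - <<'E'
from h import *
d=np.load('w2cal.npz'); C=(d['arr_0'],d['arr_1'],d['arr_2'])
P=np.array([px2w(C,a/5,50+b/5,.025)[:2] for a,b in [(240,70),(475,125),(465,450),(232,402)]]); print('box',P.round(4),P.mean(0))
d1=P[0]-P[3]; d2=P[1]-P[2]; print(np.linalg.norm(d1),np.linalg.norm(d2),np.degrees(np.arctan2(d1[1],d1[0])),np.degrees(np.arctan2(d2[1],d2[0])), 'y', np.linalg.norm(P[0]-P[1]),np.linalg.norm(P[3]-P[2]))
print('ball',px2w(C,95/5,50+385/5,.0834))
# stage corners & slots z=.041
z=.041
f=lambda a,b: px2w(C,225+a/3.6,b/3.6,z)[:2]
S=[f(45,462),f(678,512)]; print('stage corners',np.round(S,4), np.linalg.norm(S[0]-S[1]), np.degrees(np.arctan2(*(S[0]-S[1])[::-1])))
A=np.array([f(355,354),f(549,369),f(542,411),f(354,397)]);print('slot a',A.round(4),A.mean(0).round(4)); 
B=np.array([f(143,112),f(187,116),f(178,328),f(136,326)]);print('slot b',B.round(4),B.mean(0).round(4))
print('hole a',px2w(C,225+480/3.6,385/3.6,.030)[:2].round(4),'hole b',px2w(C,225+164/3.6,214/3.6,.030)[:2].round(4))
h=lambda a,b: px2w(C,190+a/6,205+b/6,.032)[:2]
H=np.array([h(70,98),h(617,175),h(583,412)]); print('holder',H.round(4),'c',(H[0]+H[2])/2, np.linalg.norm(H[0]-H[1]),np.linalg.norm(H[1]-H[2]))
E
```

```text
box [[0.6517 0.2827]
 [0.6411 0.2372]
 [0.5756 0.2517]
 [0.5859 0.2994]] [0.6135782  0.26773063]
0.06781236403763964 0.06702460714989086 -14.248847253219667 -12.456013203312526 y 0.046686385639809654 0.04880520963728633
ball [0.59383109 0.27911137 0.0834    ]
stage corners [[ 0.5885  0.0923]
 [ 0.5737 -0.0881]] 0.1809873386162359 85.31194728920508
slot a [[ 0.6174  0.0047]
 [ 0.6132 -0.0491]
 [ 0.6019 -0.0477]
 [ 0.6059  0.0049]] [ 0.6096 -0.0218]
slot b [[0.6782 0.0606]
 [0.6772 0.0491]
 [0.6244 0.0534]
 [0.625  0.0649]] [0.6512 0.057 ]
hole a [ 0.6087 -0.0316] hole b [0.6545 0.0573]
holder [[0.4849 0.1416]
 [0.4688 0.0387]
 [0.4184 0.0465]] c [0.45161878 0.09404755] 0.10413697477971523 0.05099148743145646
```

```bash
python3 - <<'E'
from h import *
tgt([.5376,.2853,.088],-.227)
E
```

```text
turn [0.0011, 0.0003, 0.2233] shift [0.0013, -0.2682, 0.1621]
```

Call:
step_arm --plan '[[[0, 0, 0.08], [0, -0.055, 0], 255], [[0, 0, 0.16], [0, -0.11, 0], 255], [[0, 0, 0.223], [0, -0.165, 0.01], 255], [[0, 0, 0.223], [0, -0.22, 0.03], 255], [[0, 0, 0.223], [0.001, -0.26, 0.06], 255], [[0, 0, 0.223], [0.001, -0.268, 0.1], 255], [[0, 0, 0.223], [0.001, -0.268, 0.14], 255], [[0, 0, 0.223], [0.001, -0.268, 0.162], 255], [[0, 0, 0.223], [0.001, -0.268, 0.162], 255], [[0, 0, 0.223], [0.001, -0.268, 0.162], 255]]'

```text
time: 4.0
position: [0.5378, 0.2878, 0.0901]
tool_rot: [-3.121, 0.351, -0.003]
ft_force: [1.3, 0.7, 0.5]
grip_width: 0.02
```

```bash
python3 - <<'E'
from h import *
st(); snap('wrist','w3.png'); tgt([.6136+.011*.974,.2677-.011*.225,.088],-.227)
s=snap('side','s3.png'); cv2.imwrite('pics/s3c.png',cv2.resize(s[180:320,150:350],None,fx=3.5,fy=3.5)[:,:,::-1])
E
```

```text
t 4.0 pos [0.5378 0.2878 0.0901] yaw -0.2242 z [ 0.002  0.001 -1.   ] F [1.3 0.7 0.5] w 0.02 q [ 0.07  0.45 -0.75  1.7   0.34  1.12 -2.58]
turn [-0.0017, -0.0026, 0.0031] shift [0.0893, 0.0031, 0.0027]
```

View pics/w3.png

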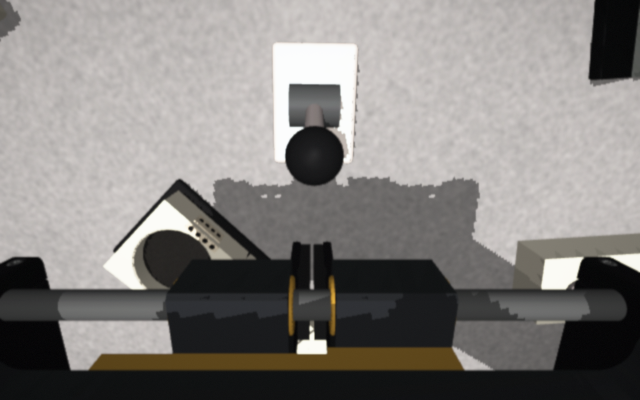

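View pics/s3c.png

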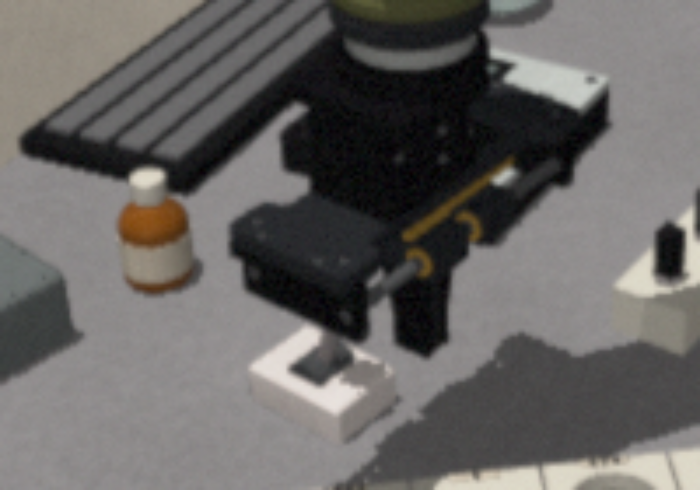

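Call:
step_arm --plan '[[[0, 0, 0], [0.012, 0, 0.002], 255], [[0, 0, 0], [0.024, 0.001, 0.002], 255], [[0, 0, 0], [0.036, 0.001, 0.002], 255], [[0, 0, 0], [0.048, 0.002, 0.002], 255], [[0, 0, 0], [0.06, 0.002, 0.002], 255], [[0, 0, 0], [0.07, 0.003, 0.002], 255], [[0, 0, 0], [0.08, 0.003, 0.002], 255], [[0, 0, 0], [0.088, 0.003, 0.002], 255], [[0, 0, 0], [0.091, 0.003, 0.002], 255], [[0, 0, 0], [0.091, 0.003, 0.002], 255]]'

```text
time: 5.35
position: [0.6226, 0.2649, 0.0859]
tool_rot: [3.121, -0.348, -0.006]
ft_force: [-5.0, -0.6, 1.2]
grip_width: 0.004
```

```bash
python3 - <<'E'
from h import *
st(); snap('wrist','w4.png')
E
```

```text
t 5.35 pos [0.6226 0.2649 0.0859] yaw -0.2223 z [-0.004 -0.001 -1.   ] F [-5.  -0.6  1.2] w 0.004 q [ 0.07  0.58 -0.7   1.52  0.39  1.18 -2.49]
```

View pics/w4.png

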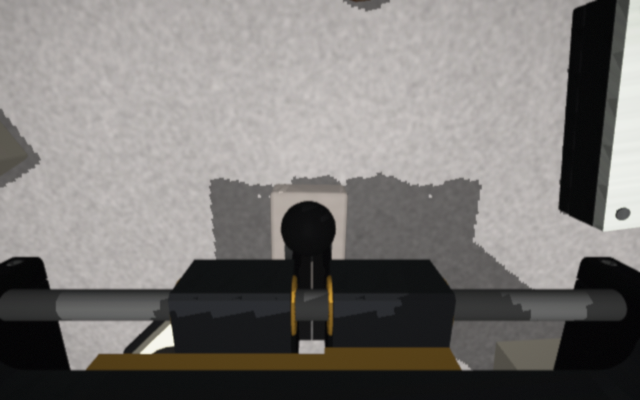

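Call:
step_arm --plan '[[[0, 0, 0], [0.002, 0, 0], 255], [[0, 0, 0], [0.004, 0, 0], 255], [[0, 0, 0], [0.005, 0, 0], 255], [[0, 0, 0], [0.005, 0, 0], 255], [[0, 0, 0], [0.005, 0, 0], 255], [[0, 0, 0], [0.005, 0, 0], 255], [[0, 0, 0], [0.005, 0, 0], 255], [[0, 0, 0], [0.005, 0, 0], 255], [[0, 0, 0], [0.005, 0, 0], 255], [[0, 0, 0], [0.005, 0, 0], 255]]'

```text
time: 6.65
position: [0.6234, 0.2651, 0.0857]
tool_rot: [3.12, -0.344, -0.017]
ft_force: [-14.6, 0.4, 5.2]
grip_width: 0.006
```

```bash
python3 - <<'E'
from h import *
st(); tgt([.425,.095,.2],-.155)
E
```

```text
t 6.65 pos [0.6234 0.2651 0.0857] yaw -0.2199 z [-0.011 -0.002 -1.   ] F [-14.6   0.4   5.2] w 0.006 q [ 0.06  0.59 -0.7   1.51  0.39  1.19 -2.49]
turn [0.0039, 0.0107, -0.0649] shift [-0.1577, 0.2098, -0.1117]
```

Call:
step_arm --plan '[[[0, 0, 0], [-0.02, 0, 0], 255], [[0, 0, 0], [-0.045, 0, 0], 255], [[0, 0, 0], [-0.07, 0, -0.03], 255], [[0, 0, 0], [-0.09, 0.02, -0.08], 200], [[0, 0, -0.03], [-0.11, 0.06, -0.1], 128], [[0, 0, -0.065], [-0.13, 0.11, -0.11], 128], [[0, 0, -0.065], [-0.15, 0.16, -0.112], 128], [[0, 0, -0.065], [-0.161, 0.2, -0.112], 128], [[0, 0, -0.065], [-0.161, 0.21, -0.112], 128], [[0, 0, -0.065], [-0.161, 0.21, -0.112], 128]]'

```text
time: 7.9
position: [0.4267, 0.0941, 0.199]
tool_rot: [3.131, -0.25, 0.003]
ft_force: [-0.5, -0.1, -0.1]
grip_width: 0.494
```

```bash
python3 - <<'E'
from h import *
st(); snap('wrist','w5.png');np.savez('w5cal.npz',*cal('wrist'))
s=snap('side','s5.png'); cv2.imwrite('pics/s5c.png',cv2.resize(s[180:320,150:400],None,fx=3,fy=3)[:,:,::-1])
E
```

```text
t 7.9 pos [0.4267 0.0941 0.199 ] yaw -0.1593 z [ 0.002 -0.001 -1.   ] F [-0.5 -0.1 -0.1] w 0.494 q [ 0.51 -0.12 -0.73  1.98 -0.08  1.25 -1.92]
```

View pics/w5.png

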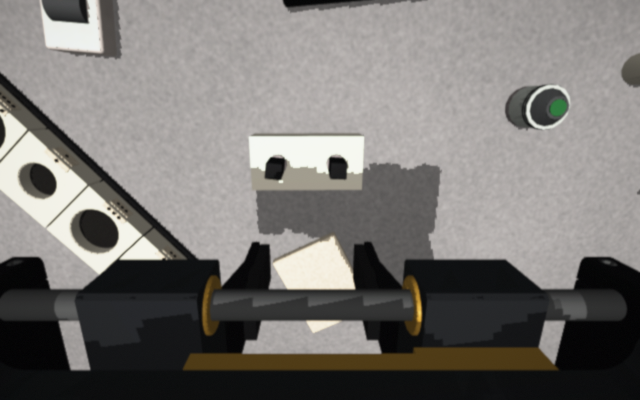

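View pics/s5c.png

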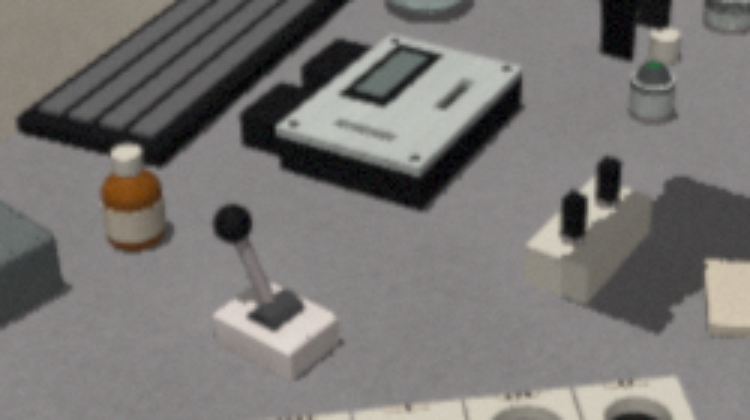

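```bash
python3 - <<'E'
from h import *
im=cv2.imread('pics/w5.png')
cv2.imwrite('pics/w5c.png',cv2.resize(im[125:200,240:375],None,fx=5.5,fy=5.5,interpolation=cv2.INTER_CUBIC))
E
```

```text
(no output)
```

View pics/w5c.png

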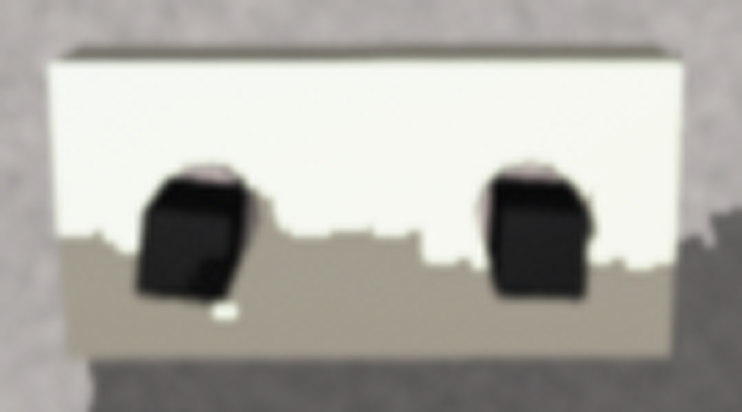

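```bash
python3 - <<'E'
from h import *
d=np.load('w5cal.npz'); C=(d['arr_0'],d['arr_1'],d['arr_2'])
f=lambda a,b,z: px2w(C,240+a/5.5,125+b/5.5,z)[:2]
H=np.array([f(50,62,.032),f(684,62,.032),f(670,357,.032),f(70,357,.032)]);print(H.round(4),H.mean(0), np.linalg.norm(H[0]-H[1]),np.linalg.norm(H[1]-H[2]))
dy=H[0]-H[1]; print('yaw',np.arctan2(-dy[0],dy[1]))
for q in ([(150,203),(240,215),(222,300),(138,292)],[(493,205),(583,205),(585,296),(499,296)]):
    P=np.array([f(a,b,.068) for a,b in q]); print(P.mean(0).round(4), [round(np.linalg.norm(P[i]-P[(i+1)%4]),4) for i in range(4)])
u=dy/np.linalg.norm(dy); c=H.mean(0); print(c+u*.027,c-u*.027)
st(); tgt([.4475,.0667,.054],-.155)
E
```

```text
[[0.4845 0.1434]
 [0.4681 0.0405]
 [0.4187 0.0485]
 [0.4349 0.1505]] [0.45156023 0.0957434 ] 0.1042681910076347 0.05006928946629917
yaw -0.15786253040692969
[0.4562 0.122 ] [np.float64(0.0135), np.float64(0.0133), np.float64(0.0127), np.float64(0.0137)]
[0.4482 0.0698] [np.float64(0.0134), np.float64(0.0139), np.float64(0.013), np.float64(0.0139)]
[0.45580484 0.12240767] [0.44731563 0.06907912]
t 8.0 pos [0.4267 0.0957 0.1988] yaw -0.1564 z [ 0.001  0.001 -1.   ] F [0.6 0.6 0.5] w 0.496 q [ 0.51 -0.11 -0.73  1.98 -0.08  1.25 -1.92]
turn [-0.0008, -0.0007, -0.0014] shift [0.025, 0.0256, 0.1448]
```

Call:
step_arm --plan '[[[0, 0, 0], [0.0249, 0.0228, 0.02], 128], [[0, 0, 0], [0.0249, 0.0228, 0.06], 128], [[0, 0, 0], [0.0249, 0.0228, 0.1], 128], [[0, 0, 0], [0.0249, 0.0228, 0.13], 128], [[0, 0, 0], [0.0249, 0.0228, 0.1445], 128], [[0, 0, 0], [0.0249, 0.0228, 0.1445], 128], [[0, 0, 0], [0.0249, 0.0228, 0.1445], 255], [[0, 0, 0], [0.0249, 0.0228, 0.1445], 255], [[0, 0, 0], [0.0249, 0.0228, 0.1445], 255], [[0, 0, 0], [0.0249, 0.0228, 0.1445], 255]]' --squeeze 25

```text
time: 9.25
position: [0.4474, 0.0679, 0.0545]
tool_rot: [3.131, -0.248, 0.002]
ft_force: [-0.5, -0.0, 1.6]
grip_width: 0.159
```

```bash
python3 - <<'E'
from h import *
st(); snap('wrist','w6.png')
s=ctrl.get_state(); p=s['position']; tgt([p[0],p[1],.11],-.155)
E
```

```text
t 9.25 pos [0.4474 0.0679 0.0545] yaw -0.1583 z [ 0.001 -0.    -1.   ] F [-0.5 -0.   1.6] w 0.159 q [ 0.49  0.14 -0.73  2.1   0.11  0.94 -2.03]
turn [0.0003, -0.0009, -0.0033] shift [0.0001, 0.0, -0.0555]
```

View pics/w6.png

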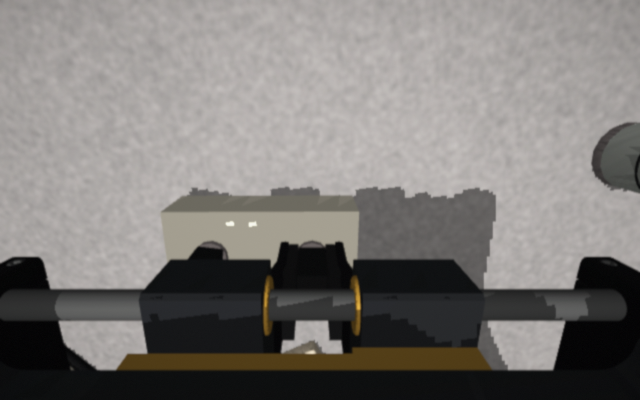

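```bash
python3 - <<'E'
from h import *
tgt([.565,-.02,.16],-.082)
E
```

```text
turn [0.0003, -0.0009, -0.0763] shift [0.1301, 0.0683, -0.1054]
```

Call:
step_arm --plan '[[[0, 0, 0], [0, 0, -0.02], 255], [[0, 0, 0], [0, 0, -0.05], 255], [[0, 0, 0], [0, 0, -0.09], 255], [[0, 0, -0.03], [0.02, 0.01, -0.105], 255], [[0, 0, -0.076], [0.06, 0.03, -0.105], 255], [[0, 0, -0.076], [0.1, 0.052, -0.105], 255], [[0, 0, -0.076], [0.13, 0.068, -0.105], 255], [[0, 0, -0.076], [0.13, 0.068, -0.105], 255], [[0, 0, -0.076], [0.13, 0.068, -0.105], 255], [[0, 0, -0.076], [0.13, 0.068, -0.105], 255]]'

```text
time: 10.55
position: [0.564, -0.0186, 0.1591]
tool_rot: [3.139, -0.127, -0.001]
ft_force: [-0.2, -0.2, -0.8]
grip_width: 0.161
```

```bash
python3 - <<'E'
from h import *
st(); im=snap('wrist','w7.png');np.savez('w7cal.npz',*cal('wrist'))
E
```

```text
t 10.55 pos [ 0.564  -0.0186  0.1591] yaw -0.0806 z [-0. -0. -1.] F [-0.2 -0.2 -0.8] w 0.161 q [ 0.56  0.25 -0.66  1.75  0.17  1.2  -1.79]
```

View pics/w7.png

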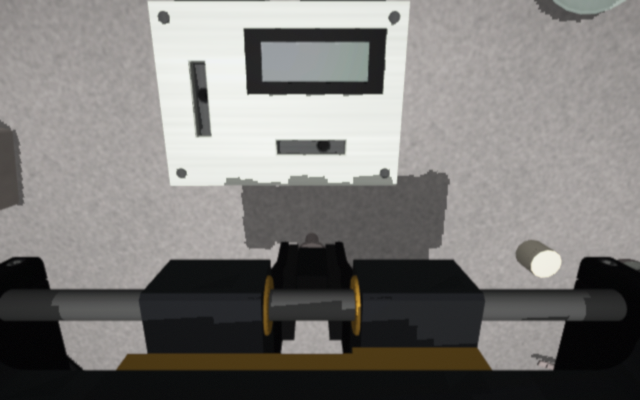

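```bash
cat >> h.py <<'E'
def slotinfo(fn,calf,box,thr=110):
    pass
E
python3 - <<'E'
from h import *
im=cv2.imread('pics/w7.png')
cv2.imwrite('pics/w7a.png',cv2.resize(im[125:165,265:360],None,fx=8,fy=8,interpolation=cv2.INTER_CUBIC))
cv2.imwrite('pics/w7b.png',cv2.resize(im[50:145,180:220],None,fx=6,fy=6,interpolation=cv2.INTER_CUBIC))
E
```

```text
(no output)
```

View pics/w7a.png

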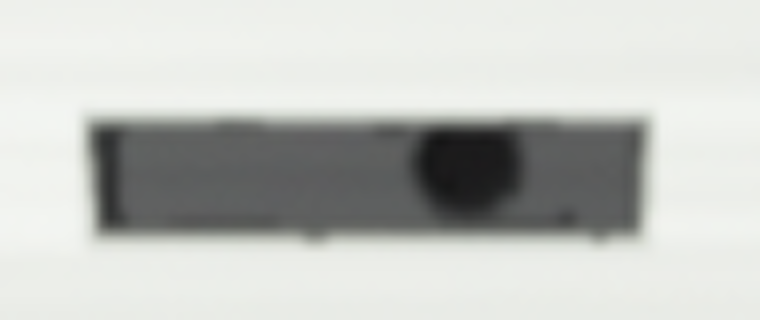

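View pics/w7b.png

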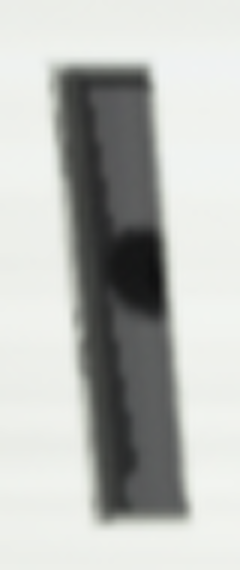

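```bash
python3 - <<'E'
from h import *
d=np.load('w7cal.npz'); C=(d['arr_0'],d['arr_1'],d['arr_2'])
fa=lambda a,b,z: px2w(C,265+(a+.5)/8-.5,125+(b+.5)/8-.5,z)[:2]
fb=lambda a,b,z: px2w(C,180+(a+.5)/6-.5,50+(b+.5)/6-.5,z)[:2]
A=np.array([fa(90,122,.041),fa(645,122,.041),fa(638,234,.041),fa(97,236,.041)]); a=A.mean(0)
B=np.array([fb(55,68,.041),fb(150,68,.041),fb(188,518,.041),fb(100,518,.041)]); b=B.mean(0)
print('a',a.round(4),'b',b.round(4), 'len',np.linalg.norm(A[0]-A[1]),np.linalg.norm(A[1]-A[2]),np.linalg.norm(B[1]-B[2]))
v=b-a; yaw=np.arctan2(v[1],v[0])-np.arctan2(82,35); print('dist',np.linalg.norm(v),'yaw',yaw)
ux=np.array([np.cos(yaw),np.sin(yaw)]); uy=np.array([-ux[1],ux[0]])
ha=fa(467,166,.030); hb=fb(152,272,.030)
for z in (.030,):
    print('ha',ha.round(4),((ha-a)@ux).round(4),((ha-a)@uy).round(4)); print('hb',hb.round(4),((hb-b)@ux).round(4),((hb-b)@uy).round(4))
E
```

```text
a [ 0.6101 -0.0216] b [0.6515 0.0571] len 0.053191231891010694 0.010749441434854174 0.05315747700178755
dist 0.08889792963521484 yaw -0.08163144413620071
ha [ 0.6091 -0.0315] -0.0002 -0.01
hb [0.6549 0.0563] 0.0034 -0.0005
```

```bash
python3 - <<'E'
from h import *
tgt([.6093,-.0316,.085],-.0816)
E
```

```text
turn [0.0005, 0.0, 0.0009] shift [0.0461, 0.0091, 0.0742]
```

Call:
step_arm --plan '[[[0, 0, 0], [0.02, 0.005, 0.02], 255], [[0, 0, 0], [0.046, 0.009, 0.045], 255], [[0, 0, 0], [0.046, 0.009, 0.045], 255], [[0, 0, 0], [0.046, 0.009, 0.045], 255], [[0, 0, 0], [0.046, 0.009, 0.045], 255], [[0, 0, 0], [0.046, 0.009, 0.045], 255], [[0, 0, 0], [0.046, 0.009, 0.045], 255], [[0, 0, 0], [0.046, 0.009, 0.045], 255], [[0, 0, 0], [0.046, 0.009, 0.045], 255], [[0, 0, 0], [0.046, 0.009, 0.045], 255]]'

```text
time: 11.85
position: [0.6098, -0.0324, 0.114]
tool_rot: [3.139, -0.129, -0.0]
ft_force: [0.3, -0.6, -0.6]
grip_width: 0.158
```

```bash
python3 - <<'E'
from h import *
st(); tgt([.6093,-.0316,.085],-.0816); snap('wrist','w8.png'); st(); s=snap('side','s8.png'); cv2.imwrite('pics/s8c.png',cv2.resize(s[150:270,220:360],None,fx=5,fy=5,interpolation=cv2.INTER_CUBIC)[:,:,::-1])
E
```

```text
t 11.85 pos [ 0.6098 -0.0324  0.114 ] yaw -0.0822 z [-0. -0. -1.] F [ 0.3 -0.6 -0.6] w 0.158 q [ 0.52  0.39 -0.63  1.68  0.25  1.15 -1.83]
turn [0.0001, 0.0001, -0.0006] shift [-0.0005, -0.0008, 0.029]
t 11.9 pos [ 0.6098 -0.0324  0.114 ] yaw -0.0822 z [-0. -0. -1.] F [-0.2  0.  -0.5] w 0.159 q [ 0.52  0.39 -0.63  1.68  0.25  1.15 -1.83]
```

View pics/w8.png

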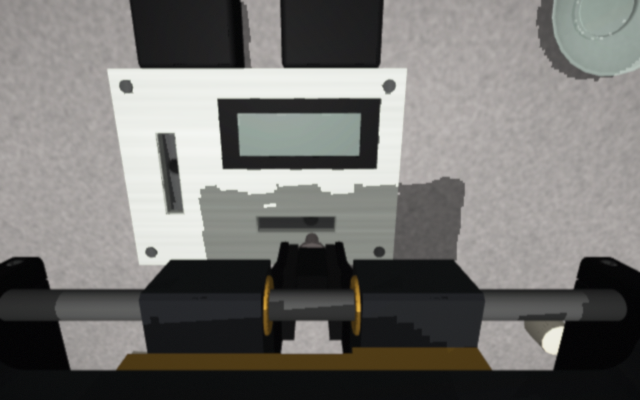

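View pics/s8c.png

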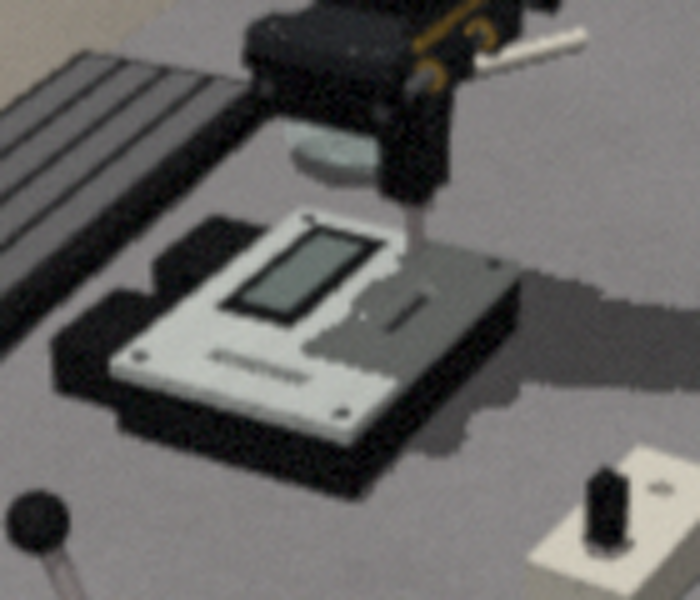

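```bash
python3 - <<'E'
from h import *
C=cal('wrist'); s=ctrl.get_state(); T=R.from_rotvec(s['tool_rot'])
for q in [(.009,0,.0185),(.009,0,.0225),(0.0095,0,.014),(0.004,0,.040),(.002,0,.0485)]:
    print(q,w2px(C,s['position']+T.apply(q)).round(1))
im=cv2.imread('pics/w8.png'); cv2.imwrite('pics/w8c.png',cv2.resize(im[205:275,255:370],None,fx=6,fy=6,interpolation=cv2.INTER_CUBIC))
E
```

```text
(0.009, 0, 0.0185) [311.9 243. ]
(0.009, 0, 0.0225) [311.9 240. ]
(0.0095, 0, 0.014) [311.9 245.6]
(0.004, 0, 0.04) [311.8 236.3]
(0.002, 0, 0.0485) [311.8 234. ]
```

View pics/w8c.png

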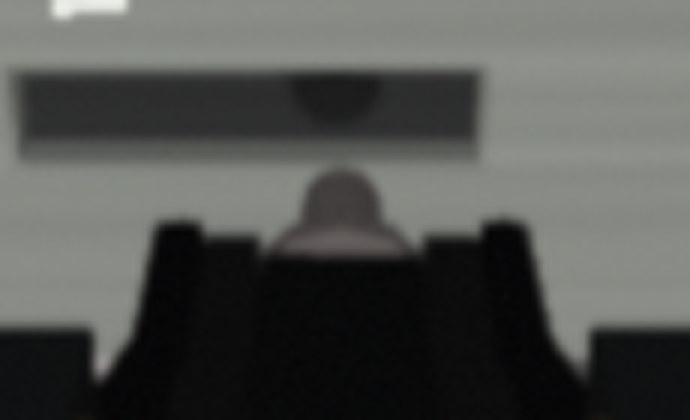

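Call:
step_arm --plan '[[[0, 0, 0], [-0.001, -0.0007, 0.008], 255], [[0, 0, 0], [-0.001, -0.0007, 0.016], 255], [[0, 0, 0], [-0.001, -0.0007, 0.022], 255], [[0, 0, 0], [-0.001, -0.0007, 0.026], 255], [[0, 0, 0], [-0.001, -0.0007, 0.029], 255], [[0, 0, 0], [-0.001, -0.0007, 0.031], 255], [[0, 0, 0], [-0.001, -0.0007, 0.033], 255], [[0, 0, 0], [-0.001, -0.0007, 0.035], 255], [[0, 0, 0], [-0.001, -0.0007, 0.037], 255], [[0, 0, 0], [-0.001, -0.0007, 0.038], 255]]'

```text
time: 13.2
position: [0.6088, -0.0316, 0.0759]
tool_rot: [3.139, -0.129, -0.0]
ft_force: [-0.4, -0.7, -0.1]
grip_width: 0.161
```

```bash
python3 - <<'E'
from h import *
st(); tgt([.6093,-.0316,.0635],-.0816)
E
```

```text
t 13.2 pos [ 0.6088 -0.0316  0.0759] yaw -0.0821 z [-0. -0. -1.] F [-0.4 -0.7 -0.1] w 0.161 q [ 0.51  0.43 -0.62  1.72  0.28  1.08 -1.85]
turn [0.0001, 0.0001, -0.0005] shift [0.0005, -0.0001, 0.0124]
```

Call:
step_arm --plan '[[[0, 0, 0], [0, 0, 0.003], 255], [[0, 0, 0], [0, 0, 0.006], 255], [[0, 0, 0], [0, 0, 0.009], 255], [[0, 0, 0], [0, 0, 0.011], 255], [[0, 0, 0], [0, 0, 0.0125], 255], [[0, 0, 0], [0, 0, 0.0135], 255], [[0, 0, 0], [0, 0, 0.0145], 255], [[0, 0, 0], [0, 0, 0.0145], 255], [[0, 0, 0], [0, 0, 0.0145], 255], [[0, 0, 0], [0, 0, 0.0145], 255]]'

```text
time: 14.45
position: [0.6089, -0.0316, 0.0634]
tool_rot: [3.138, -0.129, 0.0]
ft_force: [-4.9, 1.0, 11.3]
grip_width: 0.158
```

```bash
python3 - <<'E'
from h import *
st()
E
```

```text
t 14.45 pos [ 0.6089 -0.0316  0.0634] yaw -0.0822 z [-0.    -0.001 -1.   ] F [-4.9  1.  11.3] w 0.158 q [ 0.5   0.45 -0.61  1.72  0.29  1.06 -1.86]
```

```bash
python3 - <<'E'
from h import *
tgt([.435,.122,.2],-.2)
E
```

```text
turn [0.001, -0.0001, 0.1178] shift [-0.1859, -0.1386, -0.1367]
```

Call:
step_arm --plan '[[[0, 0, 0], [0, 0, 0], 128], [[0, 0, 0], [0, 0, 0], 128], [[0, 0, 0], [0, 0, 0], 128], [[0, 0, 0], [0, 0, 0], 128], [[0, 0, 0], [0, 0, -0.02], 128], [[0, 0, 0], [0, 0, -0.05], 128], [[0, 0, 0], [0, 0, -0.09], 128], [[0, 0, 0], [-0.02, 0, -0.13], 128], [[0, 0, 0], [-0.05, 0, -0.138], 128], [[0, 0, 0], [-0.05, 0, -0.138], 128]]'

```text
time: 15.7
position: [0.5587, -0.0271, 0.2023]
tool_rot: [3.137, -0.128, 0.005]
ft_force: [1.1, 1.0, 0.1]
grip_width: 0.5
```

```bash
python3 - <<'E'
from h import *
st(); snap('wrist','w9.png');np.savez('w9cal.npz',*cal('wrist')); tgt([.435,.122,.2],-.2)
E
```

```text
t 15.7 pos [ 0.5587 -0.0271  0.2023] yaw -0.0816 z [ 0.003 -0.002 -1.   ] F [1.1 1.  0.1] w 0.5 q [ 0.6   0.2  -0.67  1.71  0.13  1.27 -1.76]
turn [0.0013, -0.003, 0.118] shift [-0.1361, -0.1388, 0.0008]
```

View pics/w9.png

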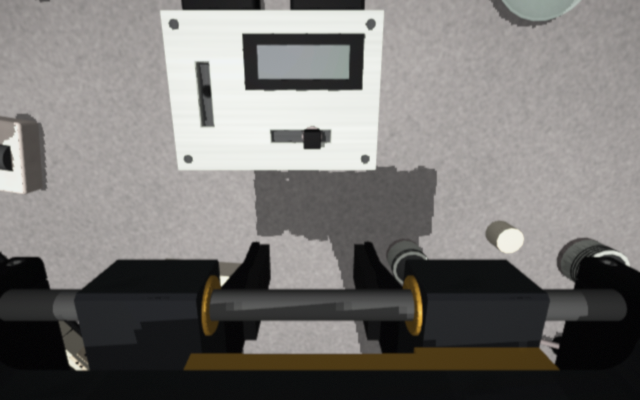

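Call:
step_arm --plan '[[[0, 0, 0.03], [-0.03, -0.03, 0], 128], [[0, 0, 0.06], [-0.065, -0.065, 0], 128], [[0, 0, 0.09], [-0.1, -0.1, 0], 128], [[0, 0, 0.118], [-0.125, -0.128, 0], 128], [[0, 0, 0.118], [-0.136, -0.139, 0], 128], [[0, 0, 0.118], [-0.136, -0.139, 0], 128], [[0, 0, 0.118], [-0.136, -0.139, 0], 128], [[0, 0, 0.118], [-0.136, -0.139, 0], 128], [[0, 0, 0.118], [-0.136, -0.139, 0], 128], [[0, 0, 0.118], [-0.136, -0.139, 0], 128]]'

```text
time: 17.0
position: [0.4351, 0.1219, 0.1994]
tool_rot: [-3.126, 0.315, 0.0]
ft_force: [0.5, -0.1, -0.2]
grip_width: 0.497
```

```bash
python3 - <<'E'
from h import *
st(); im=snap('wrist','w10.png');np.savez('w10cal.npz',*cal('wrist')); tgt([.456,.1222,.054],-.2)
cv2.imwrite('pics/w10c.png',cv2.resize(im[120:220,250:380],None,fx=6,fy=6,interpolation=cv2.INTER_CUBIC)[:,:,::-1])
C=cal('wrist'); print(w2px(C,[.456,.1222,.068]))
E
```

```text
t 17.0 pos [0.4351 0.1219 0.1994] yaw -0.2007 z [-0.  0. -1.] F [ 0.5 -0.1 -0.2] w 0.497 q [ 0.5  -0.07 -0.79  1.94 -0.05  1.25 -2.04]
turn [0.0, 0.0002, -0.0006] shift [0.0206, -0.0044, 0.1454]
[306.56465312 175.69211964]
```

View pics/w10c.png

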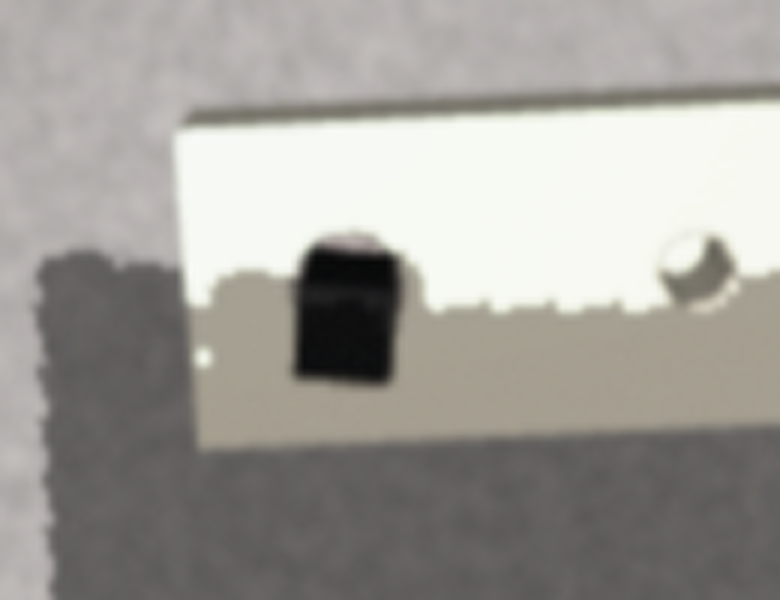

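Call:
step_arm --plan '[[[0, 0, 0.02], [0.0206, -0.004, 0.02], 128], [[0, 0, 0.02], [0.0206, -0.004, 0.06], 128], [[0, 0, 0.02], [0.0206, -0.004, 0.1], 128], [[0, 0, 0.02], [0.0206, -0.004, 0.13], 128], [[0, 0, 0.02], [0.0206, -0.004, 0.1452], 128], [[0, 0, 0.02], [0.0206, -0.004, 0.1452], 128], [[0, 0, 0.02], [0.0206, -0.004, 0.1452], 255], [[0, 0, 0.02], [0.0206, -0.004, 0.1452], 255], [[0, 0, 0.02], [0.0206, -0.004, 0.1452], 255], [[0, 0, 0.02], [0.0206, -0.004, 0.1452], 255]]' --squeeze 25

```text
time: 18.3
position: [0.4562, 0.1219, 0.0548]
tool_rot: [3.122, -0.345, 0.001]
ft_force: [-0.6, -0.7, 2.8]
grip_width: 0.156
```

```bash
python3 - <<'E'
from h import *
st(); tgt([.610,.0568,.16],-.0816)
E
```

```text
t 18.3 pos [0.4562 0.1219 0.0548] yaw -0.2203 z [ 0.001 -0.    -1.   ] F [-0.6 -0.7  2.8] w 0.156 q [ 0.44  0.2  -0.81  2.06  0.18  0.95 -2.25]
turn [0.0002, -0.0009, -0.1387] shift [0.1644, 0.03, -0.1051]
```

Call:
step_arm --plan '[[[0, 0, 0], [0, 0, -0.02], 255], [[0, 0, 0], [0, 0, -0.05], 255], [[0, 0, 0], [0.01, 0, -0.09], 255], [[0, 0, -0.04], [0.05, 0.005, -0.105], 255], [[0, 0, -0.09], [0.1, 0.01, -0.105], 255], [[0, 0, -0.138], [0.15, 0.015, -0.105], 255], [[0, 0, -0.138], [0.195, 0.02, -0.09], 255], [[0, 0, -0.138], [0.2075, 0.02, -0.06], 255], [[0, 0, -0.138], [0.2075, 0.02, -0.059], 255], [[0, 0, -0.138], [0.2075, 0.02, -0.059], 255]]'

```text
time: 19.55
position: [0.6536, 0.058, 0.114]
tool_rot: [-3.139, 0.127, 0.0]
ft_force: [0.2, 0.1, 0.1]
grip_width: 0.159
```

```bash
python3 - <<'E'
from h import *
im=snap('wrist','w11.png');st(); C=cal('wrist'); s=ctrl.get_state(); T=R.from_rotvec(s['tool_rot']); tgt([.6549,.0568,.114],-.0816)
for q in [(.009,0,.0188),(.009,0,.0228),(.002,0,.0488)]:
    print(q,w2px(C,s['position']+T.apply(q)).round(1))
yaw=-.0816;ux=np.array([np.cos(yaw),np.sin(yaw)]); uy=np.array([-ux[1],ux[0]]); b=np.array([.6515,.0571])
for sx in(-.0265,.0265):
  for sy in (.0055,-.0055): print('slot corner',w2px(C,list(b+sx*ux+sy*uy)+[.041]).round(1))
cv2.imwrite('pics/w11c.png',cv2.resize(im[185:275,255:370],None,fx=6,fy=6,interpolation=cv2.INTER_CUBIC)[:,:,::-1])
E
```

```text
t 19.6 pos [0.6539 0.0581 0.1147] yaw -0.0811 z [ 0.001  0.    -1.   ] F [-0.6  0.2  0.4] w 0.154 q [ 0.41  0.51 -0.72  1.56  0.36  1.2  -2.02]
turn [-0.0002, -0.0012, 0.0005] shift [0.0011, 0.0012, 0.0007]
(0.009, 0, 0.0188) [311.9 242.8]
(0.009, 0, 0.0228) [311.9 239.8]
(0.002, 0, 0.0488) [311.9 233.9]
slot corner [305.7 261.3]
slot corner [321.2 261.3]
slot corner [305.3 189. ]
slot corner [321.8 189. ]
```

View pics/w11c.png

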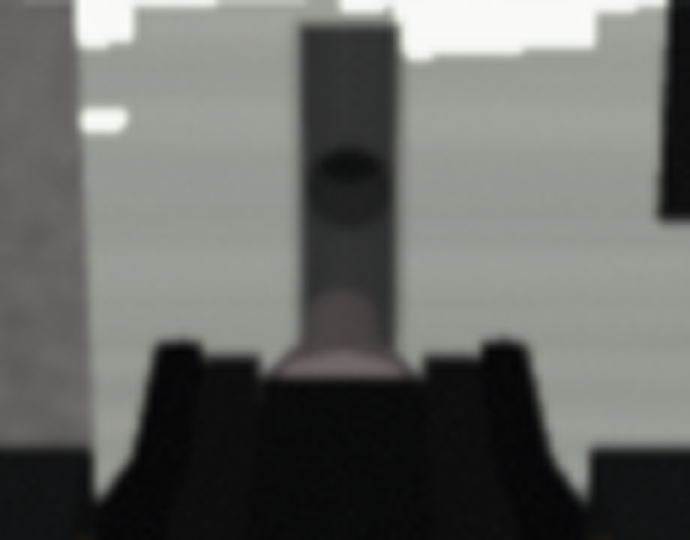

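```bash
python3 - <<'E'
from h import *
C=cal('wrist'); print(px2w(C,313.2-.42,216.3-.42,.030), w2px(C,[.6549,.0568,.03]))
E
```

```text
[0.65535324 0.05725651 0.03      ] [313.46606299 216.42819362]
```

Call:
step_arm --plan '[[[0, 0, 0], [0.0008, 0.0012, 0.008], 255], [[0, 0, 0], [0.0008, 0.0012, 0.016], 255], [[0, 0, 0], [0.0008, 0.0012, 0.022], 255], [[0, 0, 0], [0.0008, 0.0012, 0.026], 255], [[0, 0, 0], [0.0008, 0.0012, 0.029], 255], [[0, 0, 0], [0.0008, 0.0012, 0.031], 255], [[0, 0, 0], [0.0008, 0.0012, 0.033], 255], [[0, 0, 0], [0.0008, 0.0012, 0.035], 255], [[0, 0, 0], [0.0008, 0.0012, 0.037], 255], [[0, 0, 0], [0.0008, 0.0012, 0.038], 255]]'

```text
time: 20.85
position: [0.6546, 0.0559, 0.0752]
tool_rot: [3.139, -0.129, -0.0]
ft_force: [-0.5, 0.7, -0.1]
grip_width: 0.161
```

```bash
python3 - <<'E'
from h import *
st(); tgt([.6549,.0568,.0638],-.0816)
E
```

```text
t 20.85 pos [0.6546 0.0559 0.0752] yaw -0.0822 z [-0. -0. -1.] F [-0.5  0.7 -0.1] w 0.161 q [ 0.4   0.55 -0.7   1.59  0.38  1.14 -2.04]
turn [0.0, 0.0002, -0.0006] shift [0.0002, -0.0009, 0.0114]
```

Call:
step_arm --plan '[[[0, 0, 0], [0, -0.0005, 0.003], 255], [[0, 0, 0], [0, -0.0005, 0.006], 255], [[0, 0, 0], [0, -0.0005, 0.009], 255], [[0, 0, 0], [0, -0.0005, 0.011], 255], [[0, 0, 0], [0, -0.0005, 0.012], 255], [[0, 0, 0], [0, -0.0005, 0.013], 255], [[0, 0, 0], [0, -0.0005, 0.0135], 255], [[0, 0, 0], [0, -0.0005, 0.0135], 255], [[0, 0, 0], [0, -0.0005, 0.0135], 255], [[0, 0, 0], [0, -0.0005, 0.0135], 255]]'

```text
time: 22.1
position: [0.6547, 0.0564, 0.0637]
tool_rot: [3.138, -0.129, 0.0]
ft_force: [-4.8, -0.9, 9.8]
grip_width: 0.156
```

```bash
python3 - <<'E'
from h import *
st(); im=snap('top','t12.png'); cv2.imwrite('pics/t12c.png',cv2.resize(im[120:280,280:500],None,fx=3.6,fy=3.6,interpolation=cv2.INTER_CUBIC)[:,:,::-1])
E
```

```text
t 22.1 pos [0.6547 0.0564 0.0637] yaw -0.0823 z [ 0.    -0.001 -1.   ] F [-4.8 -0.9  9.8] w 0.156 q [ 0.4   0.57 -0.7   1.6   0.39  1.12 -2.05]
```

View pics/t12.png

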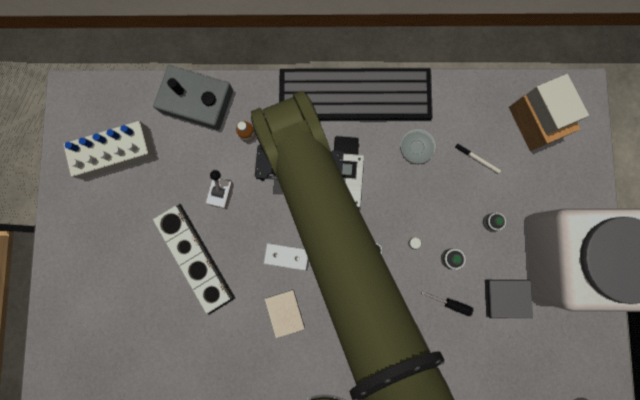

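Call:
step_arm --plan '[[[0, 0, 0], [0, 0, 0], 128], [[0, 0, 0], [0, 0, 0], 128], [[0, 0, 0], [0, 0, 0], 128], [[0, 0, 0], [0, 0, 0], 128], [[0, 0, 0], [0, 0, -0.02], 128], [[0, 0, 0], [0, 0, -0.05], 128], [[0, 0, 0], [0, 0, -0.09], 128], [[0, 0, 0], [-0.03, 0.01, -0.13], 128], [[0, 0, 0], [-0.07, 0.04, -0.136], 64], [[0, 0, 0], [-0.08, 0.05, -0.136], 64]]'

```text
time: 23.4
position: [0.5699, 0.0117, 0.2]
tool_rot: [3.136, -0.131, 0.004]
ft_force: [-0.5, -0.1, -1.0]
grip_width: 0.642
```

```bash
python3 - <<'E'
from h import *
st(); im=snap('wrist','w12.png'); tgt([.435,-.121,.2],0)
cv2.imwrite('pics/w12c.png',cv2.resize(im[0:200,120:400],None,fx=2.8,fy=2.8,interpolation=cv2.INTER_CUBIC)[:,:,::-1])
E
```

```text
t 23.4 pos [0.5699 0.0117 0.2   ] yaw -0.0835 z [ 0.002 -0.003 -1.   ] F [-0.5 -0.1 -1. ] w 0.642 q [ 0.61  0.25 -0.78  1.68  0.19  1.28 -1.87]
turn [0.0033, -0.0011, -0.0846] shift [-0.123, 0.1426, -0.0003]
```

View pics/w12c.png

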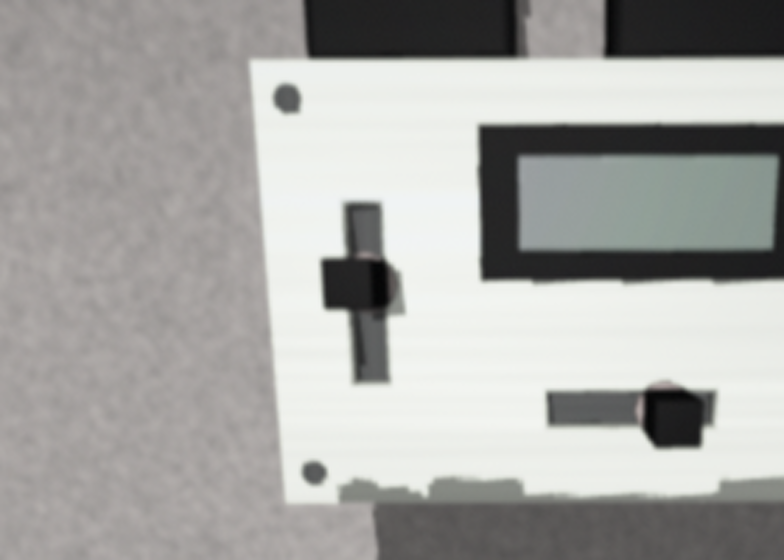

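Both pins are in their slots with their flanges down. Next is obj_38.

Call:
step_arm --plan '[[[0, 0, -0.04], [-0.03, 0.035, 0], 64], [[0, 0, -0.085], [-0.06, 0.07, 0], 64], [[0, 0, -0.085], [-0.09, 0.105, 0], 64], [[0, 0, -0.085], [-0.115, 0.135, 0], 64], [[0, 0, -0.085], [-0.123, 0.1425, 0], 64], [[0, 0, -0.085], [-0.123, 0.1425, 0], 64], [[0, 0, -0.085], [-0.123, 0.1425, 0], 64], [[0, 0, -0.085], [-0.123, 0.1425, 0], 64], [[0, 0, -0.085], [-0.123, 0.1425, 0], 64], [[0, 0, -0.085], [-0.123, 0.1425, 0], 64]]'

```text
time: 24.7
position: [0.4368, -0.1185, 0.1978]
tool_rot: [-3.141, -0.005, 0.0]
ft_force: [-1.3, -0.2, 0.1]
grip_width: 0.747
```

```bash
python3 - <<'E'
from h import *
st(); im=snap('wrist','w13.png');np.savez('w13cal.npz',*cal('wrist'))
E
```

```text
t 24.7 pos [ 0.4368 -0.1185  0.1978] yaw 0.0034 z [-0.  0. -1.] F [-1.3 -0.2  0.1] w 0.747 q [ 0.92 -0.07 -0.68  1.95 -0.04  1.24 -1.31]
```

View pics/w13.png

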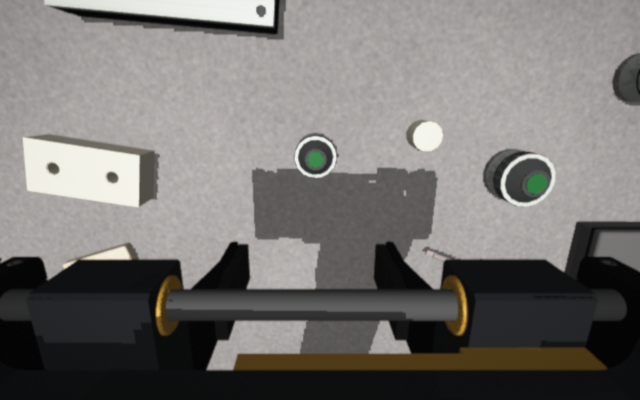

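```bash
python3 - <<'E'
from h import *
im=cv2.imread('pics/w13.png')[:,:,::-1]; C=cal('wrist')
for thr in (180,200): rim(im,C,316,156,thr=thr)
rim(im,C,526,180,r=40,thr=190)
cv2.imwrite('pics/w13c.png',cv2.resize(im[125:190,280:350],None,fx=6,fy=6,interpolation=cv2.INTER_CUBIC)[:,:,::-1])
E
```

```text
area 357 enc [ 0.468  -0.1215] D 37.9 lsq [ 0.4681 -0.1216] D 37.1
area 295 enc [ 0.468  -0.1218] D 37.5 lsq [ 0.4681 -0.1216] D 36.6
area 531 enc [ 0.4468 -0.3183] D 50.0 lsq [ 0.4467 -0.3184] D 49.1
```

View pics/w13c.png

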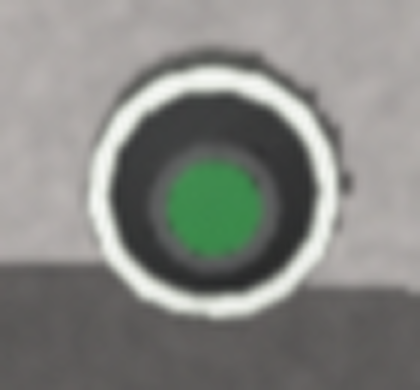

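```bash
python3 - <<'E'
from h import *
st();tgt([.468,-.1215,.032],0)
E
```

```text
t 24.75 pos [ 0.4367 -0.1186  0.1978] yaw 0.0031 z [-0.  0. -1.] F [-0.4  0.2  0.3] w 0.747 q [ 0.92 -0.07 -0.68  1.95 -0.04  1.24 -1.31]
turn [-0.0001, 0.0, 0.0031] shift [0.0313, 0.003, 0.1658]
```

Call:
step_arm --plan '[[[0, 0, 0], [0.0313, 0.003, 0.03], 64], [[0, 0, 0], [0.0313, 0.003, 0.08], 64], [[0, 0, 0], [0.0313, 0.003, 0.12], 64], [[0, 0, 0], [0.0313, 0.003, 0.15], 64], [[0, 0, 0], [0.0313, 0.003, 0.1658], 64], [[0, 0, 0], [0.0313, 0.003, 0.1658], 64], [[0, 0, 0], [0.0313, 0.003, 0.1658], 255], [[0, 0, 0], [0.0313, 0.003, 0.1658], 255], [[0, 0, 0], [0.0313, 0.003, 0.1658], 255], [[0, 0, 0], [0.0313, 0.003, 0.1658], 255]]' --squeeze 20

```text
time: 26.0
position: [0.4683, -0.1219, 0.0326]
tool_rot: [3.141, 0.004, 0.001]
ft_force: [-0.6, 0.1, 2.7]
grip_width: 0.431
```

```bash
python3 - <<'E'
from h import *
st(); tgt([.36,.26,.2],.56); tgt([.33,.31,.2],.56)
E
```

```text
t 26.0 pos [ 0.4683 -0.1219  0.0326] yaw 0.0027 z [ 0.001 -0.001 -1.   ] F [-0.6  0.1  2.7] w 0.431 q [ 0.84  0.25 -0.69  2.05  0.2   0.91 -1.53]
turn [0.0009, -0.0006, -0.5573] shift [-0.1072, -0.3821, -0.1677]
turn [0.0009, -0.0006, -0.5573] shift [-0.137, -0.4321, -0.1678]
```

Call:
step_arm --plan '[[[0, 0, 0], [0, 0, -0.03], 255], [[0, 0, 0], [0, 0, -0.08], 255], [[0, 0, -0.03], [0, -0.03, -0.125], 255], [[0, 0, -0.1], [0, -0.08, -0.165], 255], [[0, 0, -0.18], [-0.004, -0.135, -0.1675], 255], [[0, 0, -0.27], [-0.01, -0.19, -0.1675], 255], [[0, 0, -0.36], [-0.025, -0.245, -0.1675], 255], [[0, 0, -0.45], [-0.05, -0.3, -0.1675], 255], [[0, 0, -0.54], [-0.08, -0.35, -0.1675], 255], [[0, 0, -0.557], [-0.108, -0.396, -0.1675], 255]]'

```text
time: 27.25
position: [0.3572, 0.2756, 0.1993]
tool_rot: [3.017, 0.871, 0.0]
ft_force: [0.4, -0.2, -1.5]
grip_width: 0.429
```

```bash
python3 - <<'E'
from h import *
st(); tgt([.359,.274,.2],.56)
im=snap('wrist','w14.png')
E
```

```text
t 27.25 pos [0.3572 0.2756 0.1993] yaw 0.5618 z [ 0.    -0.001 -1.   ] F [ 0.4 -0.2 -1.5] w 0.429 q [ 0.54 -0.12 -1.16  1.94 -0.11  1.25 -1.6 ]
turn [0.0011, 0.0001, 0.0018] shift [0.0007, 0.0023, -0.0007]
```

View pics/w14.png

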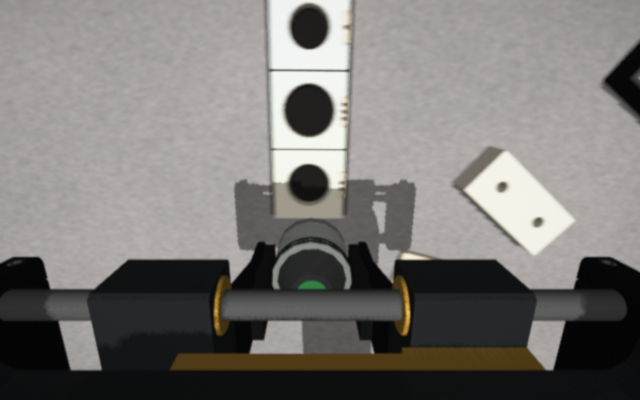

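```bash
cat >> h.py <<'E'
def bore(im,C,u,v,r=36,thr=70,z=.030):
    g=cv2.cvtColor(np.ascontiguousarray(im),cv2.COLOR_RGB2GRAY); y0=max(0,v-r); x0=max(0,u-r); sub=g[y0:v+r,x0:u+r]
    m=(sub<thr).astype(np.uint8); n,l,s,c=cv2.connectedComponentsWithStats(m); k=l[v-y0,u-x0]
    cs,_=cv2.findContours((l==k).astype(np.uint8),cv2.RETR_EXTERNAL,cv2.CHAIN_APPROX_NONE)
    h=cs[0][:,0]
    P=np.array([px2w(C,a+x0,b+y0,z)[:2] for a,b in h]); q=lsq_circle(P); c2,rr=cv2.minEnclosingCircle((P).astype(np.float32))
    print('bore area',s[k,4],'lsq',np.round(q[:2],4),'D',round(2e3*q[2],1),'enc',np.round(c2,4),round(2e3*rr,1)); return q
E
python3 - <<'E'
from h import *
im=cv2.imread('pics/w14.png')[:,:,::-1]; C=cal('wrist')
for p in [(309,183),(309,109),(309,27)]:
  for thr in (60,90): bore(im,C,*p,thr=thr)
cv2.imwrite('pics/w14c.png',cv2.resize(im[0:225,260:360],None,fx=2.6,fy=2.6,interpolation=cv2.INTER_CUBIC)[:,:,::-1])
cv2.imwrite('pics/w14d.png',cv2.resize(im[150:225,260:360],None,fx=6,fy=6,interpolation=cv2.INTER_CUBIC)[:,:,::-1])
E
```

```text
bore area 1070 lsq [0.3548 0.2881] D 34.6 enc [0.3547 0.2879] 36.2
bore area 1183 lsq [0.3543 0.2878] D 36.5 enc [0.3539 0.2876] 38.5
bore area 1815 lsq [0.4115 0.3239] D 41.3 enc [0.4116 0.3239] 43.3
bore area 1922 lsq [0.4114 0.3238] D 42.6 enc [0.4117 0.3235] 44.4
bore area 1135 lsq [0.468  0.3597] D 29.5 enc [0.468  0.3594] 31.1
bore area 1255 lsq [0.4684 0.3599] D 31.0 enc [0.4684 0.3598] 33.1
```

View pics/w14c.png

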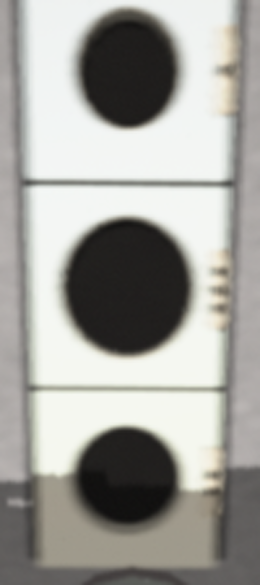

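View pics/w14d.png

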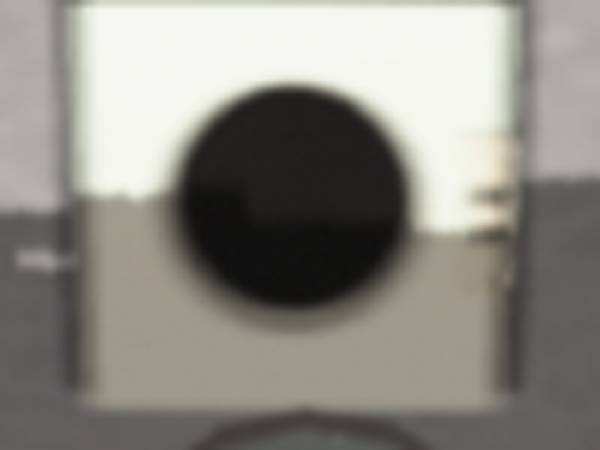

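```bash
python3 - <<'E'
from h import *
C=cal('wrist'); im=cv2.imread('pics/w14.png'); g=cv2.cvtColor(im,cv2.COLOR_BGR2GRAY)
for r in (50,90,130,160,172): print(r,[int(x) for x in g[r,258:284]],'|',[int(x) for x in g[r,338:362]])
for c in (280,290,335): print(c,'rows64-76',[int(x) for x in g[64:77,c]],'143-156',[int(x) for x in g[143:157,c]],'210-224',[int(x) for x in g[208:226,c]])
E
```

```text
50 [171, 172, 171, 170, 169, 165, 154, 140, 126, 132, 156, 171, 195, 213, 230, 239, 243, 244, 244, 244, 244, 244, 244, 244, 244, 244] | [244, 244, 244, 244, 244, 244, 242, 236, 227, 208, 190, 165, 149, 122, 124, 142, 154, 164, 166, 166, 166, 166, 166, 165]
90 [177, 177, 177, 177, 176, 175, 173, 167, 150, 133, 137, 161, 175, 198, 217, 232, 241, 244, 245, 245, 245, 245, 245, 245, 245, 245] | [245, 245, 245, 245, 245, 243, 236, 227, 204, 178, 153, 127, 123, 132, 150, 167, 171, 171, 170, 170, 170, 170, 169, 168]
130 [172, 172, 172, 171, 171, 172, 172, 172, 168, 154, 140, 133, 146, 170, 198, 217, 233, 241, 245, 246, 246, 246, 246, 246, 246, 246] | [246, 246, 246, 245, 243, 233, 221, 197, 171, 152, 125, 127, 146, 158, 168, 170, 171, 171, 171, 171, 171, 171, 171, 171]
160 [174, 173, 174, 173, 172, 171, 171, 170, 170, 167, 154, 139, 138, 155, 173, 201, 223, 235, 243, 246, 246, 246, 246, 246, 246, 246] | [245, 245, 245, 243, 234, 221, 197, 167, 150, 123, 127, 147, 160, 168, 170, 170, 171, 172, 172, 173, 173, 173, 172, 172]
172 [175, 176, 176, 175, 174, 173, 172, 172, 171, 168, 157, 145, 131, 
[... 243 characters left out ...]
239, 244, 245, 245, 245] 143-156 [246, 246, 246, 245, 234, 196, 167, 213, 241, 246, 246, 246, 246, 246] 210-224 [154, 154, 154, 153, 154, 154, 154, 154, 151, 140, 118, 100, 97, 96, 95, 95, 95, 97]
290 rows64-76 [244, 244, 244, 242, 227, 165, 127, 195, 239, 245, 245, 245, 245] 143-156 [246, 246, 246, 245, 236, 198, 165, 212, 241, 246, 246, 246, 246, 246] 210-224 [154, 154, 154, 153, 154, 154, 154, 154, 152, 142, 121, 104, 98, 97, 96, 95, 92, 82]
335 rows64-76 [244, 245, 244, 243, 236, 196, 131, 163, 225, 242, 245, 245, 245] 143-156 [246, 246, 246, 246, 242, 221, 166, 194, 236, 244, 246, 246, 246, 246] 210-224 [154, 154, 154, 154, 154, 153, 153, 154, 152, 145, 124, 103, 95, 95, 94, 95, 94, 93]
```

```bash
python3 - <<'E'
from h import *
C=cal('wrist')
s23=px2w(C,308.7,70.0,.03)[:2]; s34=px2w(C,308.45,149,.03)[:2]; bt=px2w(C,308.3,217.9,.03)[:2]
print(s23,s34,bt, np.linalg.norm(s23-s34),np.linalg.norm(s34-bt))
u=(s23-bt)/np.linalg.norm(s23-bt); print('row yaw',np.arctan2(u[1],u[0]))
L=px2w(C,273.1,160,.03)[:2];Rr=px2w(C,343.7,160,.03)[:2]; print('width',np.linalg.norm(L-Rr))
w4a=s34-.034*u; w4b=bt+.033*u; w3=s34+.034*u; w3b=s23-.034*u; print('w4',w4a,w4b,'w3',w3,w3b,'w2',s23+.034*u,'w1',s23+.102*u)
st()
E
```

```text
[0.43975782 0.341848  ] [0.38230268 0.30540828] [0.32557601 0.26935171] 0.068036355316015 0.06721600718527504
row yaw 0.565700823078885
width 0.06569008367744257
w4 [0.35359943 0.28718402] [0.35343504 0.28703996] w3 [0.41100593 0.32363254] [0.41105457 0.32362374] w2 [0.46846106 0.36007226] w1 [0.52586756 0.39652077]
t 27.3 pos [0.3524 0.2828 0.1996] yaw 0.5712 z [-0.001  0.002 -1.   ] F [-4.1  6.6 -1.3] w 0.428 q [ 0.53 -0.12 -1.17  1.94 -0.12  1.25 -1.6 ]
```

```bash
python3 - <<'E'
from h import *
for i in range(3): ctrl.get_image('top'); st()
C=cal('wrist'); im=snap('wrist','w15.png'); np.savez('w15cal.npz',*C); st()
g=cv2.cvtColor(im,cv2.COLOR_RGB2GRAY)
tgt([.355,.283,.15],.565)
E
```

```text
t 27.35 pos [0.3545 0.2798 0.1996] yaw 0.5708 z [-0.     0.001 -1.   ] F [ 0.2 -0.4 -1.7] w 0.43 q [ 0.53 -0.12 -1.17  1.94 -0.11  1.25 -1.6 ]
t 27.4 pos [0.3567 0.2766 0.1994] yaw 0.5667 z [ 0.001 -0.001 -1.   ] F [ 0.9 -0.7 -2.1] w 0.433 q [ 0.54 -0.12 -1.17  1.94 -0.11  1.25 -1.6 ]
t 27.45 pos [0.3581 0.2745 0.1993] yaw 0.5628 z [ 0.    -0.001 -1.   ] F [ 0.9 -0.8 -2.3] w 0.43 q [ 0.54 -0.11 -1.16  1.94 -0.11  1.25 -1.6 ]
t 27.5 pos [0.3589 0.2734 0.1993] yaw 0.56 z [ 0.    -0.001 -1.   ] F [-0.7 -0.5 -1.6] w 0.432 q [ 0.54 -0.11 -1.16  1.94 -0.11  1.25 -1.6 ]
turn [0.0012, 0.0005, -0.005] shift [0.0018, -0.0103, 0.0493]
```

View pics/w15.png

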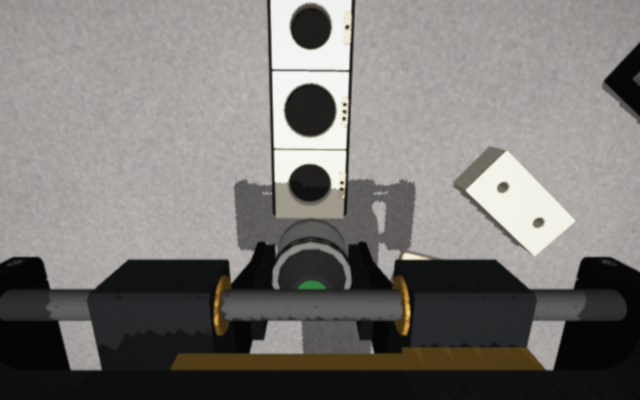

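```bash
cat >> h.py <<'E'
def edge(arr,level,start,up=True):
    "subpixel crossing"
    a=np.asarray(arr,float)
    for i in range(len(a)-1):
        if (a[i]-level)*(a[i+1]-level)<=0 and a[i]!=a[i+1]: return start+i+(level-a[i])/(a[i+1]-a[i])
E
python3 - <<'E'
from h import *
d=np.load('w15cal.npz'); C=(d['arr_0'],d['arr_1'],d['arr_2'])
im=cv2.imread('pics/w15.png')[:,:,::-1]; g=cv2.cvtColor(np.ascontiguousarray(im),cv2.COLOR_RGB2GRAY)
for p in [(309,183),(309,109),(309,27)]:
  for thr in (60,100,130): bore(im,C,*p,thr=thr)
for r in (45,95,130,160): print(r,[int(x) for x in g[r,266:280]],'|',[int(x) for x in g[r,340:355]])
for c in (282,290,335): print(c,'rows64-76',[int(x) for x in g[64:77,c]],'143-156',[int(x) for x in g[143:157,c]],'210-224',[int(x) for x in g[208:226,c]])
E
```

```text
bore area 1151 lsq [0.3617 0.2784] D 35.9 enc [0.3611 0.278 ] 38.0
bore area 1284 lsq [0.3607 0.2779] D 38.0 enc [0.3603 0.2776] 39.8
bore area 1415 lsq [0.3601 0.2775] D 40.0 enc [0.3599 0.2774] 41.4
bore area 1961 lsq [0.4184 0.3135] D 43.0 enc [0.4183 0.3135] 44.0
bore area 2074 lsq [0.4183 0.3135] D 44.2 enc [0.4185 0.3136] 45.4
bore area 2142 lsq [0.4182 0.3135] D 45.0 enc [0.4182 0.3136] 46.0
bore area 1254 lsq [0.475  0.3486] D 31.0 enc [0.475  0.3486] 32.5
bore area 1414 lsq [0.4756 0.349 ] D 32.9 enc [0.4756 0.3489] 33.8
bore area 1472 lsq [0.4757 0.3491] D 33.6 enc [0.4758 0.349 ] 34.5
45 [165, 147, 87, 40, 62, 151, 230, 242, 243, 243, 244, 244, 243, 244] | [244, 244, 243, 243, 239, 232, 229, 237, 235, 203, 106, 37, 48, 104, 153]
95 [172, 172, 161, 118, 57, 51, 137, 228, 243, 245, 245, 245, 245, 245] | [245, 244, 243, 243, 242, 236, 234, 219, 125, 41, 48, 107, 161, 174, 172]
130 [172, 173, 173, 159, 112, 53, 57, 150, 233, 245, 246, 246, 246, 246] | [246, 246, 246, 246, 245, 240, 205, 102, 37, 72, 134, 163, 169, 171, 172]
160 [170, 171, 173, 172, 156, 97, 46, 77, 173, 238, 245, 245, 246, 246] | [245, 245, 245, 245, 238, 187, 86, 36, 78, 142, 168, 171, 170, 170, 170]
282 rows64-76 [244, 244, 244, 242, 227, 164, 123, 193, 239, 244, 245, 245, 245] 143-156 [246, 246, 246, 244, 234, 195, 170, 216, 241, 246, 246, 246, 246, 246] 210-224 [154, 154, 154, 153, 154, 154, 154, 154, 152, 139, 118, 102, 96, 97, 95, 95, 95, 96]
290 rows64-76 [244, 244, 244, 242, 227, 164, 126, 193, 239, 245, 245, 245, 245] 143-156 [246, 246, 246, 245, 237, 203, 171, 215, 241, 246, 246, 246, 246, 246] 210-224 [153, 153, 154, 153, 153, 154, 153, 154, 152, 140, 119, 103, 99, 97, 95, 93, 90, 83]
335 rows64-76 [244, 244, 244, 244, 239, 206, 137, 164, 225, 242, 245, 245, 245] 143-156 [246, 246, 246, 246, 242, 221, 165, 190, 233, 244, 245, 245, 246, 245] 210-224 [154, 154, 154, 154, 154, 154, 154, 154, 152, 145, 125, 105, 97, 96, 95, 96, 95, 92]
```

```bash
python3 - <<'E'
from h import *
d=np.load('w15cal.npz'); C=(d['arr_0'],d['arr_1'],d['arr_2'])
f=lambda u,v: px2w(C,u,v,.03)[:2]
mids=np.array([f((a+b)/2,r) for r,a,b in [(45,271,349.5),(95,272.1,347.8),(130,272.9,346.5),(160,273.75,345.4)]])
v,_,_,_=[None]*4
vx,vy,x0,y0=cv2.fitLine((mids*1000).astype(np.float32),cv2.DIST_L2,0,1e-6,1e-6).ravel(); u=np.array([vx,vy])*np.sign(vx)
o=mids.mean(0); print('yaw',np.arctan2(u[1],u[0]))
for r,a,b in [(45,271,349.5),(160,273.75,345.4)]: print('w',np.linalg.norm(f(a,r)-f(b,r)))
s=[(f(309.8,r)-o)@u for r in (70.0,149.0,217.9)]; print(np.diff(s))
s12,s34,bt=s
c3=(s12+s34)/2; print('w3',o+u*c3,'w4',o+u*(s34-.034),o+u*(bt+.033),'w2',o+u*(s12+.034),'w1',o+u*(s12+.102))
st(); tgt([.3608,.2777,.09],.56)
E
```

```text
yaw 0.5548201
w 0.06644228538587187
w 0.06660799627798257
[-0.06797149 -0.06716994]
w3 [0.41799219 0.313227  ] w4 [0.36020464 0.27741276] [0.36006019 0.27732324] w2 [0.47577975 0.34904123] w1 [0.53357942 0.38486298]
t 27.5 pos [0.3589 0.2734 0.1993] yaw 0.56 z [ 0.    -0.001 -1.   ] F [-0.7 -0.5 -1.6] w 0.432 q [ 0.54 -0.11 -1.16  1.94 -0.11  1.25 -1.6 ]
turn [0.0012, 0.0005, -0.0] shift [0.004, -0.0028, 0.1093]
```

Call:
step_arm --plan '[[[0, 0, 0], [0.0033, -0.0027, 0.03], 255], [[0, 0, 0], [0.0033, -0.0027, 0.07], 255], [[0, 0, 0], [0.0033, -0.0027, 0.1], 255], [[0, 0, 0], [0.0033, -0.0027, 0.12], 255], [[0, 0, 0], [0.0033, -0.0027, 0.13], 255], [[0, 0, 0], [0.0033, -0.0027, 0.133], 255], [[0, 0, 0], [0.0033, -0.0027, 0.136], 255], [[0, 0, 0], [0.0033, -0.0027, 0.139], 255], [[0, 0, 0], [0.0033, -0.0027, 0.141], 255], [[0, 0, 0], [0.0033, -0.0027, 0.142], 255]]'

```text
time: 28.75
position: [0.3603, 0.2781, 0.0576]
tool_rot: [3.019, 0.868, 0.0]
ft_force: [0.0, 0.6, -1.3]
grip_width: 0.425
```

```bash
python3 - <<'E'
from h import *
st(); tgt([.3602,.2775,.0486],.56)
E
```

```text
t 28.75 pos [0.3603 0.2781 0.0576] yaw 0.5598 z [ 0. -0. -1.] F [ 0.   0.6 -1.3] w 0.425 q [ 0.38  0.25 -1.18  2.09  0.28  0.98 -1.96]
turn [0.0003, -0.0002, -0.0002] shift [-0.0004, 0.0004, 0.009]
```

Call:
step_arm --plan '[[[0, 0, 0], [0, 0, 0.003], 255], [[0, 0, 0], [0, 0, 0.006], 255], [[0, 0, 0], [0, 0, 0.0085], 255], [[0, 0, 0], [0, 0, 0.0095], 255], [[0, 0, 0], [0, 0, 0.0095], 255], [[0, 0, 0], [0, 0, 0.0095], 255], [[0, 0, 0], [0, 0, 0.0095], 255], [[0, 0, 0], [0, 0, 0.0095], 255], [[0, 0, 0], [0, 0, 0.0095], 255], [[0, 0, 0], [0, 0, 0.0095], 255]]'

```text
time: 30.0
position: [0.3601, 0.2781, 0.0486]
tool_rot: [3.018, 0.868, -0.001]
ft_force: [-2.8, -2.9, 7.9]
grip_width: 0.428
```

Call:
step_arm --plan '[[[0, 0, 0], [0, 0, 0], 64], [[0, 0, 0], [0, 0, 0], 64], [[0, 0, 0], [0, 0, 0], 64], [[0, 0, 0], [0, 0, -0.02], 64], [[0, 0, 0], [0, 0, -0.06], 64], [[0, 0, 0], [0, 0, -0.1], 64], [[0, 0, 0], [0, 0, -0.14], 30], [[0, 0, 0], [0, 0, -0.155], 30], [[0, 0, 0], [0, 0, -0.155], 30], [[0, 0, 0], [0, 0, -0.155], 30]]'

```text
time: 31.25
position: [0.3594, 0.2775, 0.2017]
tool_rot: [-3.019, -0.868, 0.004]
ft_force: [-0.4, 0.4, 0.0]
grip_width: 0.879
```

```bash
python3 - <<'E'
from h import *
C=cal('wrist'); im=snap('wrist','w16.png'); np.savez('w16cal.npz',*C); st(); tgt([.435,-.318,.2],0); tgt([.48,-.05,.2],0); t=snap('top','t16.png')
cv2.imwrite('pics/t16c.png',cv2.resize(t[120:320,140:300],None,fx=3,fy=3)[:,:,::-1])
E
```

```text
t 31.3 pos [0.3593 0.2776 0.2016] yaw 0.5602 z [-0.003 -0.    -1.   ] F [-0.5 -0.1 -0.6] w 0.878 q [ 0.64 -0.13 -1.25  1.93 -0.13  1.26 -1.58]
turn [-0.0006, 0.0029, 0.5602] shift [-0.2523, 0.5448, 0.0015]
turn [-0.0006, 0.0029, 0.5602] shift [-0.0718, 0.3417, 0.0013]
```

View pics/w16.png

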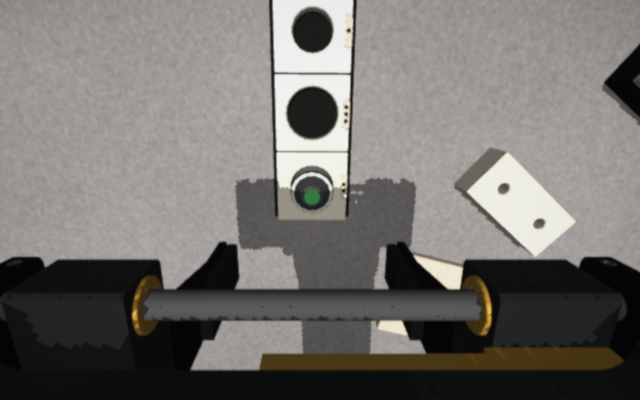

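View pics/t16.png

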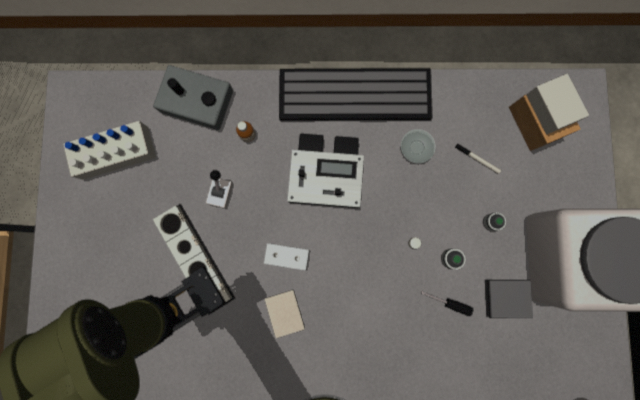

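Call:
step_arm --plan '[[[0, 0, 0.06], [-0.008, 0.04, 0], 0], [[0, 0, 0.13], [-0.018, 0.09, 0], 0], [[0, 0, 0.2], [-0.03, 0.145, 0], 0], [[0, 0, 0.27], [-0.042, 0.2, 0], 0], [[0, 0, 0.35], [-0.054, 0.255, 0], 0], [[0, 0, 0.43], [-0.064, 0.305, 0], 0], [[0, 0, 0.5], [-0.085, 0.352, 0], 0], [[0, 0, 0.56], [-0.12, 0.395, 0], 0], [[0, 0, 0.56], [-0.157, 0.437, 0], 0], [[0, 0, 0.56], [-0.193, 0.478, 0], 0]]'

```text
time: 32.6
position: [0.4496, -0.2308, 0.2014]
tool_rot: [-3.14, -0.0, 0.003]
ft_force: [0.8, -0.7, 0.3]
grip_width: 1.004
```

```bash
python3 - <<'E'
from h import *
st(); tgt([.42,-.318,.2],0)
E
```

```text
t 32.6 pos [ 0.4496 -0.2308  0.2014] yaw 0.0002 z [-0.002  0.002 -1.   ] F [ 0.8 -0.7  0.3] w 1.004 q [ 1.08  0.07 -0.68  1.83  0.05  1.26 -1.19]
turn [-0.0018, 0.002, 0.0002] shift [-0.0296, 0.0872, 0.0013]
```

Call:
step_arm --plan '[[[0, 0, 0], [-0.015, 0.044, 0], 0], [[0, 0, 0], [-0.028, 0.08, 0], 0], [[0, 0, 0], [-0.03, 0.087, 0], 0], [[0, 0, 0], [-0.03, 0.087, 0], 0], [[0, 0, 0], [-0.03, 0.087, 0], 0], [[0, 0, 0], [-0.03, 0.087, 0], 0], [[0, 0, 0], [-0.03, 0.087, 0], 0], [[0, 0, 0], [-0.03, 0.087, 0], 0], [[0, 0, 0], [-0.03, 0.087, 0], 0], [[0, 0, 0], [-0.03, 0.087, 0], 0]]'

```text
time: 33.85
position: [0.4204, -0.3165, 0.2031]
tool_rot: [3.141, -0.0, 0.0]
ft_force: [-0.1, -0.3, -0.3]
grip_width: 1.001
```

```bash
python3 - <<'E'
from h import *
C=cal('wrist'); im=snap('wrist','w17.png'); st()
for thr in (180,200): rim(im,C,*[int(x) for x in w2px(C,[.447,-.3184,.036])],r=40,thr=thr)
E
```

```text
t 33.9 pos [ 0.4205 -0.3165  0.2031] yaw -0.0003 z [ 0. -0. -1.] F [ 0.5 -0.3 -0.6] w 1.001 q [ 1.17  0.12 -0.61  1.78  0.07  1.26 -1.03]
area 482 enc [ 0.4459 -0.3194] D 53.7 lsq [ 0.4468 -0.3186] D 50.2
area 400 enc [ 0.4472 -0.3182] D 49.8 lsq [ 0.4474 -0.318 ] D 48.6
```

View pics/w17.png

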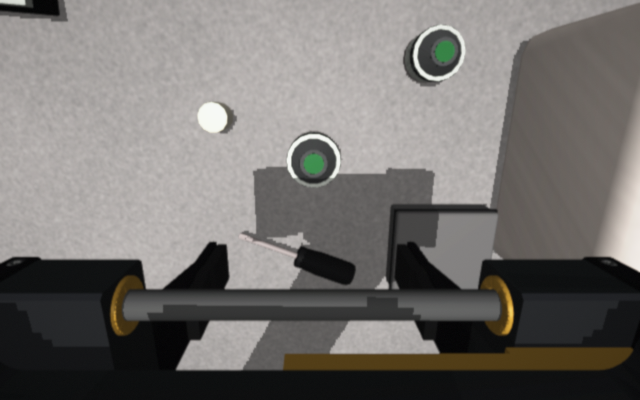

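```bash
python3 - <<'E'
from h import *
C=cal('wrist'); Ct=cal('top')
for z in (0,.03,.06): print(z,px2w(C,390,207,z).round(3),px2w(C,497,207,z).round(3),px2w(Ct,488,280,z).round(3),px2w(Ct,531,281,z).round(3),px2w(Ct,488,318,z).round(3))
im=cv2.imread('pics/w17.png')[:,:,::-1]; rim(im,C,439,53,thr=190)
tgt([.4472,-.3182,.032],0)
E
```

```text
0 [ 0.391 -0.401  0.   ] [ 0.391 -0.515  0.   ] [ 0.391 -0.413  0.   ] [ 0.388 -0.52   0.   ] [ 0.297 -0.408  0.   ]
0.03 [ 0.401 -0.393  0.03 ] [ 0.401 -0.498  0.03 ] [ 0.393 -0.4    0.03 ] [ 0.391 -0.504  0.03 ] [ 0.303 -0.396  0.03 ]
0.06 [ 0.41  -0.386  0.06 ] [ 0.41  -0.481  0.06 ] [ 0.396 -0.387  0.06 ] [ 0.394 -0.488  0.06 ] [ 0.308 -0.383  0.06 ]
area 544 enc [ 0.5389 -0.4245] D 44.1 lsq [ 0.5391 -0.4245] D 43.2
turn [0.0001, -0.0, -0.0003] shift [0.0267, 0.0017, 0.1711]
```

Call:
step_arm --plan '[[[0, 0, 0], [0.0267, 0.0017, 0.03], 0], [[0, 0, 0], [0.0267, 0.0017, 0.08], 0], [[0, 0, 0], [0.0267, 0.0017, 0.12], 0], [[0, 0, 0], [0.0267, 0.0017, 0.155], 0], [[0, 0, 0], [0.0267, 0.0017, 0.171], 0], [[0, 0, 0], [0.0267, 0.0017, 0.171], 0], [[0, 0, 0], [0.0267, 0.0017, 0.171], 255], [[0, 0, 0], [0.0267, 0.0017, 0.171], 255], [[0, 0, 0], [0.0267, 0.0017, 0.171], 255], [[0, 0, 0], [0.0267, 0.0017, 0.171], 255]]' --squeeze 20

```text
time: 35.15
position: [0.4473, -0.3184, 0.0325]
tool_rot: [3.141, -0.0, 0.001]
ft_force: [0.5, -0.9, -1.0]
grip_width: 0.631
```

```bash
python3 - <<'E'
from h import *
st(); tgt([.49,-.05,.2],.2); tgt([.53,.378,.2],.56)
E
```

```text
t 35.15 pos [ 0.4473 -0.3184  0.0325] yaw -0.0002 z [ 0.    -0.001 -1.   ] F [ 0.5 -0.9 -1. ] w 0.631 q [ 1.08  0.36 -0.59  1.9   0.24  0.95 -1.19]
turn [0.0008, -0.0004, -0.2002] shift [0.0427, -0.2683, -0.1677]
turn [0.0008, -0.0002, -0.5602] shift [0.0826, -0.6963, -0.168]
```

Call:
step_arm --plan '[[[0, 0, 0], [0, 0, 0], 255], [[0, 0, 0], [0, 0, 0], 255], [[0, 0, 0], [0, 0, 0], 255], [[0, 0, 0], [0, 0, -0.03], 255], [[0, 0, 0], [0, 0, -0.08], 255], [[0, 0, 0], [0, -0.01, -0.125], 255], [[0, 0, 0], [0.004, -0.04, -0.165], 255], [[0, 0, -0.05], [0.012, -0.09, -0.168], 255], [[0, 0, -0.1], [0.02, -0.145, -0.168], 255], [[0, 0, -0.15], [0.028, -0.2, -0.168], 255]]'

```text
time: 36.4
position: [0.4749, -0.1164, 0.1996]
tool_rot: [3.132, 0.237, -0.001]
ft_force: [1.2, -1.0, -1.8]
grip_width: 0.571
```

```bash
python3 - <<'E'
from h import *
st(); tgt([.53,.378,.2],.56)
E
```

```text
t 36.4 pos [ 0.4749 -0.1164  0.1996] yaw 0.151 z [-0. -0. -1.] F [ 1.2 -1.  -1.8] w 0.571 q [ 0.98  0.04 -0.8   1.87  0.03  1.25 -1.25]
turn [0.0001, 0.0004, -0.409] shift [0.1289, -0.4805, -0.0005]
```

Call:
step_arm --plan '[[[0, 0, -0.05], [0.015, -0.055, 0], 255], [[0, 0, -0.1], [0.03, -0.11, 0], 255], [[0, 0, -0.15], [0.045, -0.166, 0], 255], [[0, 0, -0.2], [0.06, -0.222, 0], 255], [[0, 0, -0.25], [0.075, -0.278, 0], 255], [[0, 0, -0.3], [0.09, -0.334, 0], 255], [[0, 0, -0.35], [0.105, -0.39, 0], 255], [[0, 0, -0.4], [0.118, -0.44, 0], 255], [[0, 0, -0.409], [0.126, -0.47, 0], 255], [[0, 0, -0.409], [0.129, -0.4805, 0], 255]]'

```text
time: 37.65
position: [0.5296, 0.3784, 0.1989]
tool_rot: [-3.017, -0.871, 0.003]
ft_force: [-1.0, -0.9, -1.8]
grip_width: 0.563
```

```bash
python3 - <<'E'
from h import *
for i in range(4): ctrl.get_image('top')
C=cal('wrist'); im=snap('wrist','w18.png'); np.savez('w18cal.npz',*C); st()
p=w2px(C,[.5336,.3849,.03]); print(p); 
for thr in (100,130): bore(im,C,int(p[0]),int(p[1]),r=45,thr=thr)
E
```

```text
t 37.9 pos [0.5318 0.3742 0.1998] yaw 0.5565 z [ 0.    -0.002 -1.   ] F [-0.7  0.3 -2.5] w 0.567 q [ 0.07  0.53 -1.02  1.47  0.46  1.39 -1.98]
[302.64954232 180.66894594]
bore area 2151 lsq [0.5345 0.3858] D 49.2 enc [0.5341 0.3855] 51.4
bore area 4901 lsq [0.5309 0.3837] D 93.3 enc [0.5288 0.3836] 117.4
```

View pics/w18.png

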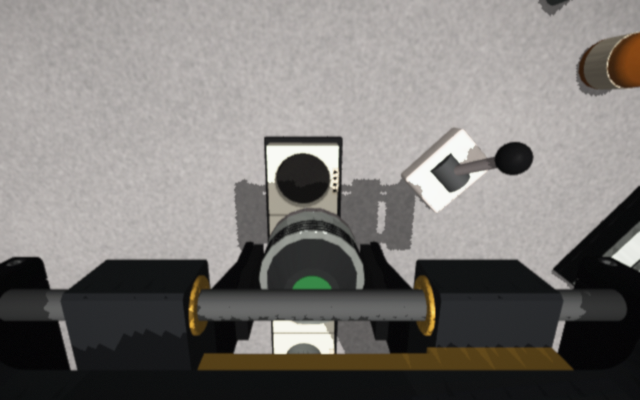

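```bash
python3 - <<'E'
from h import *
for i in range(3): ctrl.get_image('top'); st()
C=cal('wrist'); im=snap('wrist','w19.png'); st()
cv2.imwrite('pics/w19c.png',cv2.resize(im[130:240,250:355],None,fx=5,fy=5,interpolation=cv2.INTER_CUBIC)[:,:,::-1])
p=w2px(C,[.5336,.3849,.03]); print(p); 
for thr in (80,100): bore(im,C,int(p[0]),int(p[1]),r=45,thr=thr)
u=np.array([np.cos(.5555),np.sin(.5555)]);v=np.array([-u[1],u[0]]);c=np.array([.5336,.3849])
for a,b in [(1,1),(1,-1),(-1,-1),(-1,1)]: print(((w2px(C,list(c+.033*(a*u+b*v))+[.03])-[250,130])*5).round())
g=cv2.cvtColor(im,cv2.COLOR_RGB2GRAY)
for r in (150,160): print(r,g[r,262:275].tolist(),g[r,332:348].tolist())
for cc in (275,285): print(cc,g[134:150,cc].tolist(),g[208:222,cc].tolist())
E
```

```text
t 37.95 pos [0.5319 0.3741 0.1999] yaw 0.5562 z [ 0.    -0.002 -1.   ] F [ 0.4 -0.3 -1.6] w 0.57 q [ 0.07  0.53 -1.02  1.47  0.46  1.39 -1.98]
t 38.0 pos [0.5319 0.3743 0.2001] yaw 0.5563 z [ 0.001 -0.001 -1.   ] F [-0.   0.5 -2.2] w 0.567 q [ 0.07  0.53 -1.02  1.47  0.46  1.39 -1.98]
t 38.05 pos [0.5318 0.3745 0.2001] yaw 0.5565 z [ 0.001 -0.001 -1.   ] F [ 0.6 -0.3 -1.3] w 0.572 q [ 0.07  0.53 -1.02  1.47  0.46  1.39 -1.98]
t 38.1 pos [0.5317 0.3749 0.2002] yaw 0.5569 z [ 0.001 -0.001 -1.   ] F [-0.2 -0.2 -2.6] w 0.574 q [ 0.07  0.53 -1.02  1.47  0.46  1.39 -1.98]
[302.5887543  181.00087408]
bore area 2069 lsq [0.5349 0.3859] D 48.3 enc [0.5344 0.3856] 50.4
bore area 2149 lsq [0.5345 0.3857] D 49.3 enc [0.5337 0.3853] 51.3
[83. 80.]
[441.  80.]
[433. 420.]
[ 95. 420.]
150 [183, 162, 98, 64, 158, 241, 249, 249, 249, 249, 249, 249, 249] [249, 249, 249, 249, 249, 241, 178, 77, 39, 63, 128, 176, 185, 183, 184, 184]
160 [186, 176, 134, 73, 114, 212, 246, 249, 249, 249, 249, 249, 249] [249, 249, 249, 249, 249, 239, 156, 57, 40, 88, 159, 174, 173, 174, 176, 180]
275 [181, 173, 139, 73, 35, 35, 36, 38, 54, 90, 120, 152, 218, 246, 249, 249] [164, 163, 164, 163, 162, 154, 137, 126, 141, 158, 163, 163, 163, 163]
285 [188, 181, 146, 77, 36, 34, 36, 38, 54, 90, 120, 151, 217, 246, 249, 249] [163, 163, 163, 163, 163, 159, 140, 108, 90, 80, 79, 84, 92, 93]
```

View pics/w19c.png

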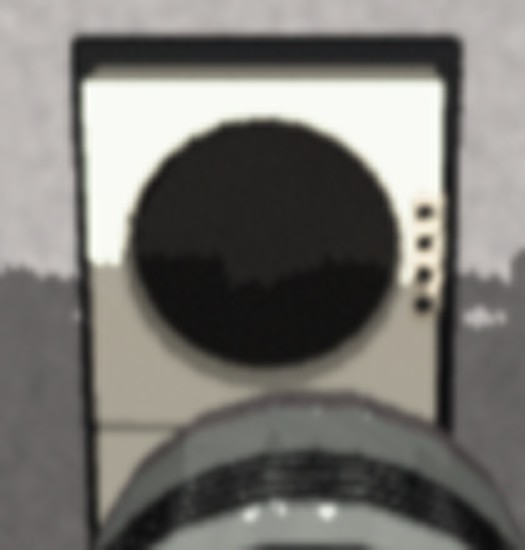

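Call:
step_arm --plan '[[[0, 0, 0], [0.004, -0.003, 0.02], 255], [[0, 0, 0], [0.0077, -0.006, 0.05], 255], [[0, 0, 0], [0.0077, -0.006, 0.08], 255], [[0, 0, 0], [0.0077, -0.006, 0.105], 255], [[0, 0, 0], [0.0077, -0.006, 0.12], 255], [[0, 0, 0], [0.0077, -0.006, 0.125], 255], [[0, 0, 0], [0.0077, -0.006, 0.125], 255], [[0, 0, 0], [0.0077, -0.006, 0.125], 255], [[0, 0, 0], [0.0077, -0.006, 0.125], 255], [[0, 0, 0], [0.0077, -0.006, 0.125], 255]]'

```text
time: 39.35
position: [0.5346, 0.3855, 0.0755]
tool_rot: [-3.02, -0.866, -0.001]
ft_force: [-0.7, 0.4, -2.2]
grip_width: 0.569
```

```bash
python3 - <<'E'
from h import *
st(); tgt([.5337,.3853,.0485],.56)
E
```

```text
t 39.35 pos [0.5346 0.3855 0.0755] yaw 0.5587 z [ 0.001  0.    -1.   ] F [-0.7  0.4 -2.2] w 0.569 q [ 0.01  0.65 -0.94  1.58  0.56  1.2  -2.05]
turn [0.0002, -0.0007, -0.0013] shift [-0.0009, -0.0003, 0.027]
```

Call:
step_arm --plan '[[[0, 0, 0], [-0.0008, -0.0003, 0.004], 255], [[0, 0, 0], [-0.0008, -0.0003, 0.008], 255], [[0, 0, 0], [-0.0008, -0.0003, 0.012], 255], [[0, 0, 0], [-0.0008, -0.0003, 0.015], 255], [[0, 0, 0], [-0.0008, -0.0003, 0.018], 255], [[0, 0, 0], [-0.0008, -0.0003, 0.021], 255], [[0, 0, 0], [-0.0008, -0.0003, 0.024], 255], [[0, 0, 0], [-0.0008, -0.0003, 0.0265], 255], [[0, 0, 0], [-0.0008, -0.0003, 0.0275], 255], [[0, 0, 0], [-0.0008, -0.0003, 0.0275], 255]]'

```text
time: 40.6
position: [0.5335, 0.3852, 0.0483]
tool_rot: [3.019, 0.866, 0.0]
ft_force: [-1.9, -2.9, 5.6]
grip_width: 0.569
```

Call:
step_arm --plan '[[[0, 0, 0], [0, 0, 0], 40], [[0, 0, 0], [0, 0, 0], 40], [[0, 0, 0], [0, 0, 0], 40], [[0, 0, 0], [0, 0, -0.02], 40], [[0, 0, 0], [0, 0, -0.06], 40], [[0, 0, 0], [0, 0, -0.1], 40], [[0, 0, 0], [0, 0, -0.14], 40], [[0, 0, 0], [-0.01, 0.01, -0.152], 40], [[0, 0, 0.05], [-0.02, 0.05, -0.152], 0], [[0, 0, 0.1], [-0.03, 0.1, -0.152], 0]]'

```text
time: 41.85
position: [0.5603, 0.2838, 0.1997]
tool_rot: [3.058, 0.716, -0.0]
ft_force: [0.5, -0.4, -0.1]
grip_width: 0.968
```

```bash
python3 - <<'E'
from h import *
st(); t=snap('top','t20.png'); tgt([.5,-.05,.2],.2); tgt([.50,-.4245,.2],0); cv2.imwrite('pics/t20c.png',cv2.resize(t[60:330,130:540],None,fx=1.9,fy=1.9,interpolation=cv2.INTER_CUBIC)[:,:,::-1])
E
```

```text
t 41.85 pos [0.5603 0.2838 0.1997] yaw 0.46 z [-0. -0. -1.] F [ 0.5 -0.4 -0.1] w 0.968 q [ 0.25  0.48 -1.01  1.53  0.41  1.36 -1.91]
turn [0.0078, 0.0012, 0.2462] shift [-0.1988, 0.2636, 0.0012]
turn [0.008, 0.0004, 0.4462] shift [-0.3604, 0.6014, 0.0041]
```

View pics/t20c.png

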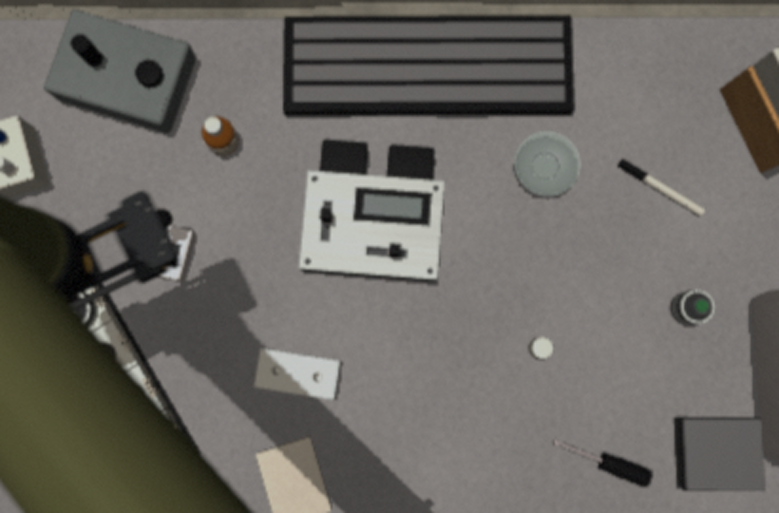

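```bash
python3 - <<'E'
from h import *
K,_,_=cal('wrist'); 
Rct=np.array([[-0.,-.957,-.292],[1,0,0],[0,-.292,.957]]) # cam->tool
T=np.array([[1,0,0],[0,-1,0],[0,0,-1.]])
Rwc=T@Rct; c=np.array([.4205,-.3165,.2031])+T@np.array([.0812,0,-.1482]); C=(K,Rwc.T,-Rwc.T@c)
print(w2px(C,[.4472,-.318,.036]))
for z in (0,.05,.1): print(z,[px2w(C,u,v,z).round(3) for u,v in [(515,60),(505,150),(497,240)]])
Ct=cal('top')
for z in (0,.1,.18): print(z,px2w(Ct,558,215,z).round(3),px2w(Ct,527,230,z).round(3))
E
```

```text
[313.04679939 160.93259927]
0 [array([ 0.538, -0.51 ,  0.   ]), array([ 0.453, -0.514,  0.   ]), array([ 0.353, -0.522,  0.   ])]
0.05 [array([ 0.533, -0.482,  0.05 ]), array([ 0.46 , -0.486,  0.05 ]), array([ 0.375, -0.492,  0.05 ])]
0.1 [array([ 0.528, -0.455,  0.1  ]), array([ 0.467, -0.458,  0.1  ]), array([ 0.396, -0.463,  0.1  ])]
0 [ 0.554 -0.599  0.   ] [ 0.516 -0.517  0.   ]
0.1 [ 0.546 -0.538  0.1  ] [ 0.512 -0.465  0.1  ]
0.18 [ 0.54  -0.489  0.18 ] [ 0.509 -0.422  0.18 ]
```

```bash
python3 - <<'E'
import cv2
a=cv2.imread('pics/side0.png'); cv2.imwrite('pics/sx.png',cv2.resize(a[80:220,340:480],None,fx=4,fy=4,interpolation=cv2.INTER_CUBIC))
b=cv2.imread('pics/top0.png'); cv2.imwrite('pics/tx.png',cv2.resize(b[180:330,470:640],None,fx=4,fy=4,interpolation=cv2.INTER_CUBIC))
E
```

```text
(no output)
```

View pics/tx.png

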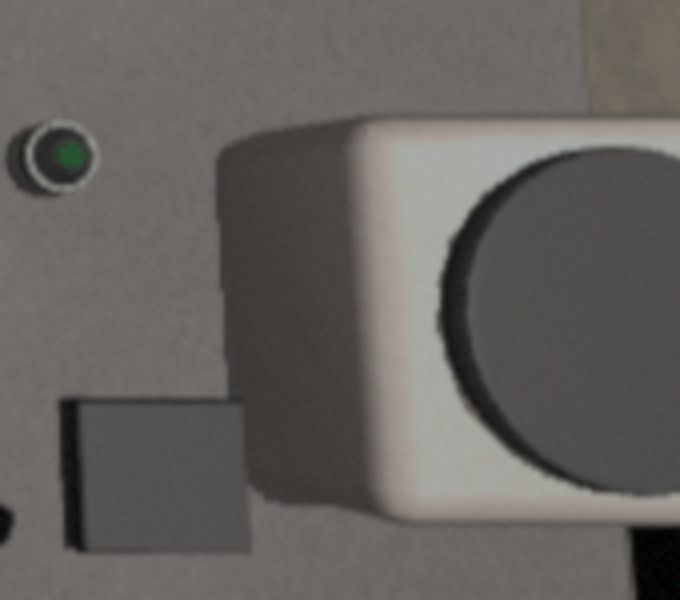

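Call:
step_arm --plan '[[[0, 0, -0.05], [-0.017, 0.031, 0], 0], [[0, 0, -0.15], [-0.04, 0.075, 0], 0], [[0, 0, -0.25], [-0.067, 0.125, 0], 0], [[0, 0, -0.36], [-0.092, 0.173, 0], 0], [[0, 0, -0.47], [-0.118, 0.222, 0], 0], [[0, 0, -0.58], [-0.144, 0.27, 0], 0], [[0, 0, -0.69], [-0.17, 0.319, 0], 0], [[0, 0, -0.8], [-0.196, 0.367, 0], 0], [[0, 0, -0.9], [-0.222, 0.416, 0], 0], [[0, 0, -1.0], [-0.2475, 0.464, 0], 0]]'

```text
time: 43.15
position: [0.5435, -0.2434, 0.1994]
tool_rot: [2.34, 2.097, -0.002]
ft_force: [0.9, 0.8, 1.7]
grip_width: 0.997
```

```bash
python3 - <<'E'
from h import *
st(); tgt([.539,-.4245,.2],1.5708)
E
```

```text
t 43.15 pos [ 0.5435 -0.2434  0.1994] yaw 1.4613 z [-0.001 -0.001 -1.   ] F [0.9 0.8 1.7] w 0.997 q [ 1.28  0.46 -1.16  1.61  0.43  1.36 -0.05]
turn [-0.0009, 0.0009, -0.1095] shift [-0.1805, 0.0153, -0.0005]
```

Call:
step_arm --plan '[[[0, 0, -0.05], [-0.04, 0.003, 0], 0], [[0, 0, -0.11], [-0.09, 0.008, 0], 0], [[0, 0, -0.11], [-0.135, 0.012, 0], 0], [[0, 0, -0.11], [-0.165, 0.015, 0], 0], [[0, 0, -0.11], [-0.18, 0.0155, 0], 0], [[0, 0, -0.11], [-0.18, 0.0155, 0], 0], [[0, 0, -0.11], [-0.18, 0.0155, 0], 0], [[0, 0, -0.11], [-0.18, 0.0155, 0], 0], [[0, 0, -0.11], [-0.18, 0.0155, 0], 0], [[0, 0, -0.11], [-0.18, 0.0155, 0], 0]]'

```text
time: 44.4
position: [0.5401, -0.4214, 0.1997]
tool_rot: [2.223, 2.22, -0.0]
ft_force: [-0.6, 0.5, 0.1]
grip_width: 0.998
```

```bash
python3 - <<'E'
from h import *
C=cal('wrist'); im=snap('wrist','w21.png'); st()
p=w2px(C,[.539,-.4245,.036]); print(p)
for thr in (180,200): rim(im,C,int(p[0]),int(p[1]),r=40,thr=thr)
E
```

```text
t 44.45 pos [ 0.5401 -0.4215  0.1996] yaw 1.5691 z [-0. -0. -1.] F [ 0.2  0.1 -0.7] w 1.001 q [ 1.33  0.64 -1.08  1.38  0.56  1.45  0.27]
[309.31872944 192.32383487]
area 151 enc [ 0.5392 -0.4136] D 36.5 lsq [ 0.539  -0.4229] D 40.6
area 126 enc [ 0.5392 -0.4141] D 36.5 lsq [ 0.5392 -0.4228] D 39.8
```

View pics/w21.png

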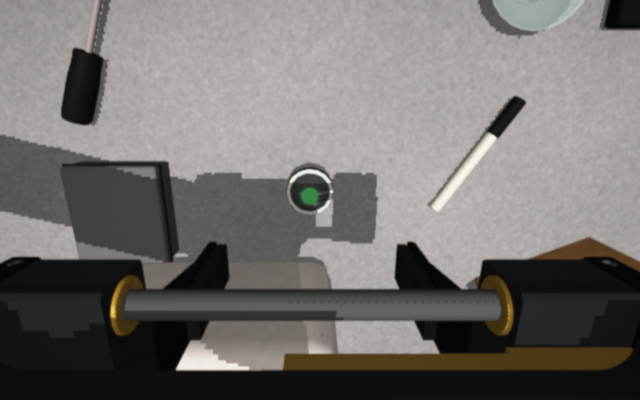

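```bash
python3 - <<'E'
from h import *
im=cv2.imread('pics/w21.png'); cv2.imwrite('pics/w21c.png',cv2.resize(im[155:225,275:345],None,fx=8,fy=8,interpolation=cv2.INTER_CUBIC))
E
```

```text
(no output)
```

View pics/w21c.png

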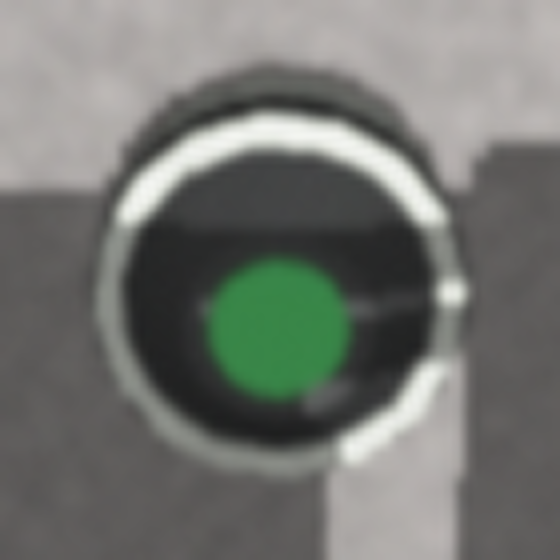

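```bash
python3 - <<'E'
from h import *
C=cal('wrist'); p=px2w(C,309.8,191.0,.036); print(p, np.linalg.norm(px2w(C,309.8-370/16,191,.036)-px2w(C,309.8+370/16,191,.036)))
st(); tgt([p[0],p[1],.032],1.5708)
E
```

```text
[ 0.53940398 -0.42333297  0.036     ] 0.04337877656956101
t 44.45 pos [ 0.5401 -0.4215  0.1996] yaw 1.5691 z [-0. -0. -1.] F [ 0.2  0.1 -0.7] w 1.001 q [ 1.33  0.64 -1.08  1.38  0.56  1.45  0.27]
turn [-0.0001, 0.0002, -0.0017] shift [-0.0018, -0.0006, 0.1676]
```

Call:
step_arm --plan '[[[0, 0, 0], [-0.0018, -0.0006, 0.03], 60], [[0, 0, 0], [-0.0018, -0.0006, 0.07], 60], [[0, 0, 0], [-0.0018, -0.0006, 0.11], 60], [[0, 0, 0], [-0.0018, -0.0006, 0.145], 60], [[0, 0, 0], [-0.0018, -0.0006, 0.1645], 60], [[0, 0, 0], [-0.0018, -0.0006, 0.1676], 60], [[0, 0, 0], [-0.0018, -0.0006, 0.1676], 255], [[0, 0, 0], [-0.0018, -0.0006, 0.1676], 255], [[0, 0, 0], [-0.0018, -0.0006, 0.1676], 255], [[0, 0, 0], [-0.0018, -0.0006, 0.1676], 255]]' --squeeze 20

```text
time: 45.7
position: [0.5397, -0.424, 0.0331]
tool_rot: [2.223, 2.218, -0.001]
ft_force: [-0.6, 0.5, 5.2]
grip_width: 0.503
```

```bash
python3 - <<'E'
from h import *
st(); tgt([.415,.3115,.2],.56); tgt([.5,-.1,.2],1.2)
E
```

```text
t 45.7 pos [ 0.5397 -0.424   0.0331] yaw 1.5686 z [ 0.001 -0.001 -1.   ] F [-0.6  0.5  5.2] w 0.503 q [ 1.29  0.78 -0.98  1.53  0.68  1.2   0.2 ]
turn [0.0012, 0.0008, 1.0086] shift [0.735, -0.1263, -0.1679]
turn [0.0009, 0.0011, 0.3686] shift [0.3237, -0.0403, -0.1674]
```

Call:
step_arm --plan '[[[0, 0, 0], [0, 0, 0], 255], [[0, 0, 0], [0, 0, -0.03], 255], [[0, 0, 0], [0, 0, -0.08], 255], [[0, 0, 0], [0.01, 0, -0.125], 255], [[0, 0, 0.05], [0.045, -0.005, -0.16], 255], [[0, 0, 0.13], [0.09, -0.012, -0.167], 255], [[0, 0, 0.21], [0.145, -0.02, -0.167], 255], [[0, 0, 0.29], [0.2, -0.027, -0.167], 255], [[0, 0, 0.37], [0.255, -0.034, -0.167], 255], [[0, 0, 0.45], [0.31, -0.041, -0.167], 255]]'

```text
time: 46.95
position: [0.4983, -0.1115, 0.1984]
tool_rot: [-2.665, -1.664, 0.001]
ft_force: [0.3, 0.8, -0.5]
grip_width: 0.5
```

```bash
python3 - <<'E'
from h import *
st(); tgt([.415,.3115,.2],.56)
E
```

```text
t 46.95 pos [ 0.4983 -0.1115  0.1984] yaw 1.1162 z [-0.001 -0.    -1.   ] F [ 0.3  0.8 -0.5] w 0.5 q [ 1.32  0.21 -1.26  1.81  0.21  1.27 -0.45]
turn [-0.0002, 0.0005, 0.5562] shift [0.3435, -0.2606, -0.0017]
```

Call:
step_arm --plan '[[[0, 0, 0.07], [0.043, -0.033, 0], 255], [[0, 0, 0.14], [0.086, -0.066, 0], 255], [[0, 0, 0.22], [0.13, -0.099, 0], 255], [[0, 0, 0.3], [0.174, -0.132, 0], 255], [[0, 0, 0.38], [0.217, -0.165, 0], 255], [[0, 0, 0.46], [0.26, -0.198, 0], 255], [[0, 0, 0.53], [0.3, -0.228, 0], 255], [[0, 0, 0.556], [0.33, -0.25, 0], 255], [[0, 0, 0.556], [0.3435, -0.2606, 0], 255], [[0, 0, 0.556], [0.3435, -0.2606, 0], 255]]'

```text
time: 48.2
position: [0.4132, 0.311, 0.1985]
tool_rot: [-3.015, -0.879, 0.002]
ft_force: [-0.1, 0.1, -1.5]
grip_width: 0.496
```

```bash
python3 - <<'E'
from h import *
for i in range(6): ctrl.get_image('top')
C=cal('wrist'); im=snap('wrist','w22.png'); st()
p=w2px(C,[.4181,.3133,.03]); print(p)
for thr in (80,110): bore(im,C,int(p[0]),int(p[1]),r=40,thr=thr)
cv2.imwrite('pics/w22c.png',cv2.resize(im[60:260,230:390],None,fx=3,fy=3,interpolation=cv2.INTER_CUBIC)[:,:,::-1])
u=np.array([np.cos(.5555),np.sin(.5555)]);v=np.array([-u[1],u[0]]);c=np.array([.4181,.3133])
for a,b in [(1,1),(1,-1),(-1,-1),(-1,1)]: print((w2px(C,list(c+.033*(a*u+b*v))+[.03])).round(1))
g=cv2.cvtColor(im,cv2.COLOR_RGB2GRAY)
r=int(p[1])-25
for r in (r,r+8): print(r,g[r,262:280].tolist(),g[r,332:352].tolist())
for cc in (280,290): print(cc,[(i,int(x)) for i,x in enumerate(g[:,cc]) if 120<i<230 and x<200])
tgt([.4181,.3133,.08],.56)
E
```

```text
t 48.55 pos [0.4152 0.3083 0.1989] yaw 0.5607 z [ 0.    -0.001 -1.   ] F [-0.5  0.4 -2.3] w 0.496 q [ 0.47  0.26 -1.3   1.8   0.26  1.28 -1.91]
[307.75206985 183.18919188]
bore area 1627 lsq [0.4191 0.3142] D 42.7 enc [0.4186 0.3139] 44.8
bore area 1781 lsq [0.4182 0.3137] D 44.8 enc [0.4179 0.3135] 46.4
[271.9 148. ]
[343.7 148.4]
[341.5 216.3]
[273.8 216. ]
158 [179, 180, 177, 175, 173, 171, 154, 97, 49, 89, 184, 239, 246, 246, 246, 246, 246, 246] [246, 245, 245, 246, 245, 246, 245, 246, 245, 245, 240, 203, 101, 37, 62, 124, 167, 172, 169, 170]
166 [183, 181, 180, 178, 178, 176, 164, 123, 61, 66, 162, 237, 245, 246, 246, 246, 245, 245] [245, 245, 245, 245, 245, 245, 245, 245, 245, 244, 236, 171, 73, 37, 87, 156, 173, 174, 174, 173]
280 [(147, 166), (183, 168), (184, 155), (185, 155), (186, 155), (187, 154), (188, 154), (189, 155), (190, 154), (191, 154), (192, 155), (193, 154), (194, 154), (195, 154), (196, 154), (197, 153), (198, 154), (199, 155), (200, 153), (201, 154), (202, 154), (203, 153), (204, 153), (205, 153), (206, 153), (207, 154), (208, 154), (209, 154), (210, 154), (21
[... 346 characters left out ...]
, 32), (174, 33), (175, 32), (176, 33), (177, 32), (178, 33), (179, 31), (180, 30), (181, 26), (182, 22), (183, 18), (184, 17), (185, 17), (186, 18), (187, 17), (188, 16), (189, 17), (190, 17), (191, 16), (192, 18), (193, 25), (194, 43), (195, 66), (196, 84), (197, 92), (198, 99), (199, 111), (200, 128), (201, 143), (202, 151), (203, 154), (204, 154), (205, 153), (206, 154), (207, 154), (208, 155), (209, 154), (210, 154), (211, 153), (212, 154), (213, 154), (214, 154), (215, 150), (216, 131), (217, 100), (218, 81), (219, 72), (220, 70), (221, 76), (222, 85), (223, 88), (224, 89), (225, 89), (226, 88), (227, 88), (228, 87), (229, 88)]
turn [0.0009, 0.0, 0.0007] shift [0.0051, -0.0029, 0.1189]
```

View pics/w22c.png

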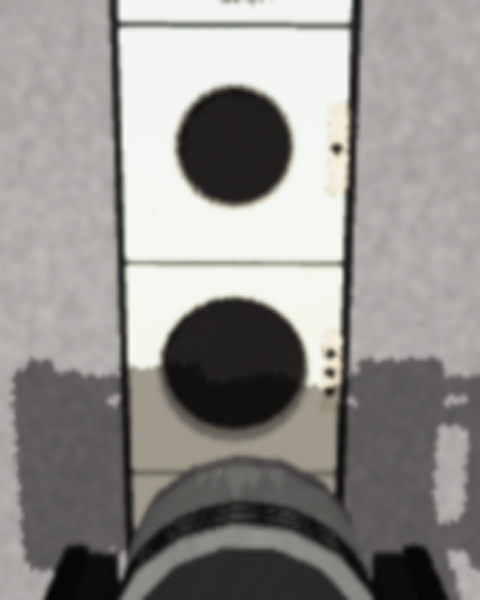

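Call:
step_arm --plan '[[[0, 0, 0], [0.0045, -0.003, 0.02], 255], [[0, 0, 0], [0.0045, -0.003, 0.05], 255], [[0, 0, 0], [0.0045, -0.003, 0.08], 255], [[0, 0, 0], [0.0045, -0.003, 0.105], 255], [[0, 0, 0], [0.0045, -0.003, 0.115], 255], [[0, 0, 0], [0.0045, -0.003, 0.119], 255], [[0, 0, 0], [0.0045, -0.003, 0.119], 255], [[0, 0, 0], [0.0045, -0.003, 0.119], 255], [[0, 0, 0], [0.0045, -0.003, 0.119], 255], [[0, 0, 0], [0.0045, -0.003, 0.119], 255]]'

```text
time: 49.8
position: [0.417, 0.3144, 0.0802]
tool_rot: [3.018, 0.872, 0.001]
ft_force: [-0.2, 0.1, -1.4]
grip_width: 0.497
```

```bash
python3 - <<'E'
from h import *
st(); c=np.array([.4181,.3134])-.0004*np.array([.85,.53]); tgt([c[0],c[1],.0491],.56)
E
```

```text
t 49.8 pos [0.417  0.3144 0.0802] yaw 0.5628 z [ 0.001  0.    -1.   ] F [-0.2  0.1 -1.4] w 0.497 q [ 0.3   0.42 -1.16  1.91  0.44  1.09 -2.05]
turn [0.0002, -0.0005, 0.0028] shift [-0.0, 0.0015, 0.0311]
```

Call:
step_arm --plan '[[[0, 0, 0], [0, 0.0014, 0.004], 255], [[0, 0, 0], [0, 0.0014, 0.009], 255], [[0, 0, 0], [0, 0.0014, 0.013], 255], [[0, 0, 0], [0, 0.0014, 0.017], 255], [[0, 0, 0], [0, 0.0014, 0.02], 255], [[0, 0, 0], [0, 0.0014, 0.023], 255], [[0, 0, 0], [0, 0.0014, 0.026], 255], [[0, 0, 0], [0, 0.0014, 0.029], 255], [[0, 0, 0], [0, 0.0014, 0.0315], 255], [[0, 0, 0], [0, 0.0014, 0.0315], 255]]'

```text
time: 51.05
position: [0.4176, 0.3131, 0.049]
tool_rot: [3.017, 0.872, -0.0]
ft_force: [-1.1, -1.1, 5.6]
grip_width: 0.498
```

Call:
step_arm --plan '[[[0, 0, 0], [0, 0, 0], 50], [[0, 0, 0], [0, 0, 0], 50], [[0, 0, 0], [0, 0, 0], 50], [[0, 0, 0], [0, 0, -0.02], 50], [[0, 0, 0], [0, 0, -0.06], 50], [[0, 0, 0], [0, 0, -0.1], 50], [[0, 0, 0], [-0.01, 0.01, -0.15], 50], [[0, 0, 0], [-0.02, 0.03, -0.18], 50], [[0, 0, 0], [-0.05, 0.06, -0.18], 50], [[0, 0, 0], [-0.08, 0.06, -0.18], 50]]'

```text
time: 52.3
position: [0.3832, 0.2166, 0.2288]
tool_rot: [3.02, 0.863, 0.001]
ft_force: [-0.4, -0.1, -2.4]
grip_width: 0.807
```

```bash
python3 - <<'E'
from h import *
for i in range(6): ctrl.get_image('top')
C=cal('wrist'); im=snap('wrist','w23.png'); st(); t=snap('top','t23.png'); s=snap('side','s23.png')
for cam in ('top','side','wrist'):
    for l in ('obj_32','obj_38','obj_44','obj_50'): print(cam,l,[(round(d['score'],2),d['rect']) for d in ctrl.cut_out(cam,l)])
st()
E
```

```text
t 52.65 pos [0.382  0.221  0.2285] yaw 0.5655 z [-0.001  0.002 -1.   ] F [0.4 0.  0.8] w 0.806 q [ 0.81 -0.27 -1.19  1.92 -0.26  1.34 -1.31]
top obj_32 [(0.56, [186.1, 261.2, 18.4, 16.4]), (0.52, [233.4, 121.4, 21.4, 20.7])]
top obj_38 [(0.56, [186.1, 261.2, 18.4, 16.4]), (0.52, [233.4, 121.4, 21.4, 20.7])]
top obj_44 [(0.56, [186.1, 261.2, 18.4, 16.4]), (0.52, [233.4, 121.4, 21.4, 20.7])]
top obj_50 [(0.56, [186.1, 261.2, 18.4, 16.4]), (0.52, [233.4, 121.4, 21.4, 20.7])]
side obj_32 [(0.88, [230.9, 316.9, 31.9, 27.2]), (0.77, [348.1, 304.5, 29.8, 22.8]), (0.58, [312.1, 304.0, 28.5, 28.3])]
side obj_38 [(0.88, [230.9, 316.9, 31.9, 27.2]), (0.77, [348.1, 304.5, 29.8, 22.8]), (0.58, [312.1, 304.0, 28.5, 28.3])]
side obj_44 [(0.88, [230.9, 316.9, 31.9, 27.2]), (0.77, [348.1, 304.5, 29.8, 22.8]), (0.58, [312.1, 304.0, 28.5, 28.3])]
side obj_50 [(0.88, [230.9, 316.9, 31.9, 27.2]), (0.77, [348.1, 304.5, 29.8, 22.8]), (0.58, [312.1, 304.0, 28.5, 28.3])]
wrist obj_32 [(0.91, [229.9, 150.7, 46.5, 41.1]), (0.73, [220.2, 75.3, 53.8, 51.3]), (0.59, [526.1, 0.5, 113.9, 175.8]), (0.34, [392.6, 134.4, 108.8, 103.0])]
wrist obj_38 [(0.91, [229.9, 150.7, 46.5, 41.1]), (0.73, [220.2, 75.3, 53.8, 51.3]), (0.59, [526.1, 0.5, 113.9, 175.8]), (0.34, [392.6, 134.4, 108.8, 103.0])]
wrist obj_44 [(0.91, [229.9, 150.7, 46.5, 41.1]), (0.73, [220.2, 75.3, 53.8, 51.3]), (0.59, [526.1, 0.5, 113.9, 175.8]), (0.34, [392.6, 134.4, 108.8, 103.0])]
wrist obj_50 [(0.91, [229.9, 150.7, 46.5, 41.1]), (0.73, [220.2, 75.3, 53.8, 51.3]), (0.59, [526.1, 0.5, 113.9, 175.8]), (0.34, [392.6, 134.4, 108.8, 103.0])]
t 53.35 pos [0.3819 0.2197 0.2284] yaw 0.5628 z [ 0. -0. -1.] F [ 0.3 -1.6 -0.1] w 0.804 q [ 0.81 -0.27 -1.19  1.92 -0.26  1.34 -1.31]
```

View pics/w23.png

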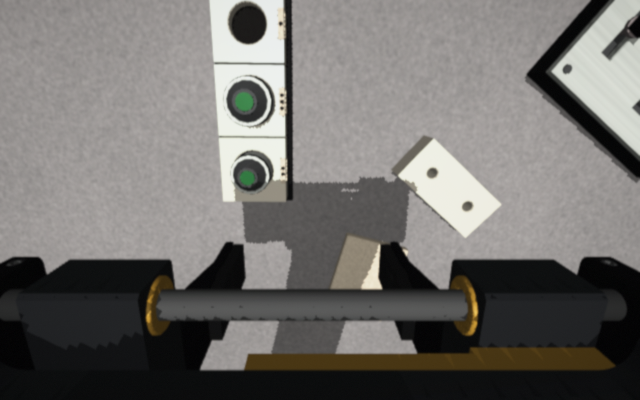

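View pics/s23.png

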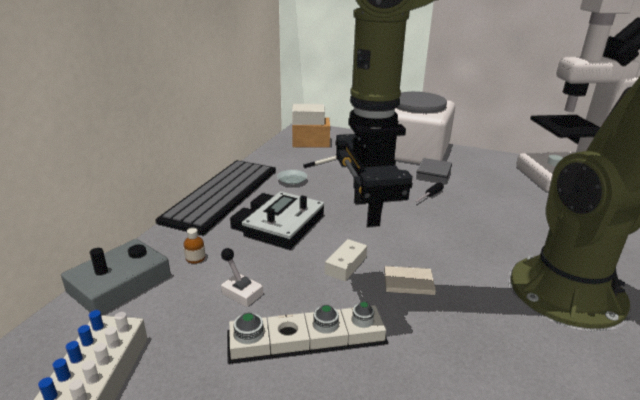

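View pics/t23.png

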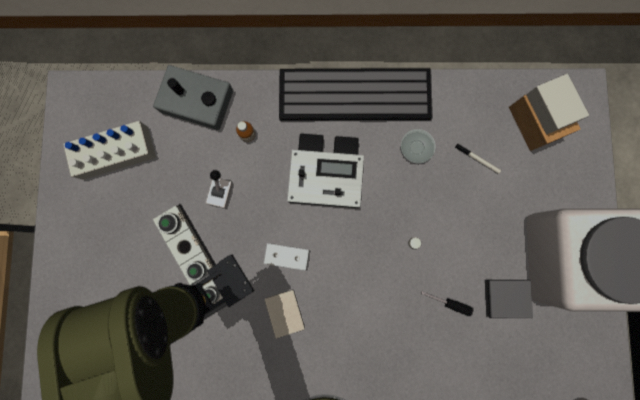

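```bash
python3 - <<'E'
from h import *
C=cal('top'); t=cv2.imread('pics/t23.png'); cv2.imwrite('pics/t23c.png',cv2.resize(t[160:215,195:245],None,fx=10,fy=10,interpolation=cv2.INTER_CUBIC))
print((w2px(C,[.6463,.2601,.0834])-[195,160])*10, (w2px(C,[.6136,.2677,.025])-[195,160])*10,(w2px(C,[.594,.279,.0834])))
cv2.imwrite('pics/t23d.png',cv2.resize(t[145:215,285:370],None,fx=8,fy=8,interpolation=cv2.INTER_CUBIC))
E
```

```text
[198.76262666 140.2066648 ] [229.54549741 310.25352104] [206.27382492 195.75959775]
```

View pics/t23c.png

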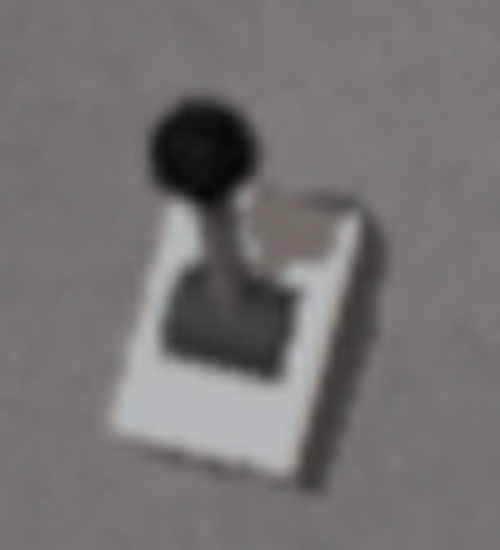

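View pics/t23d.png

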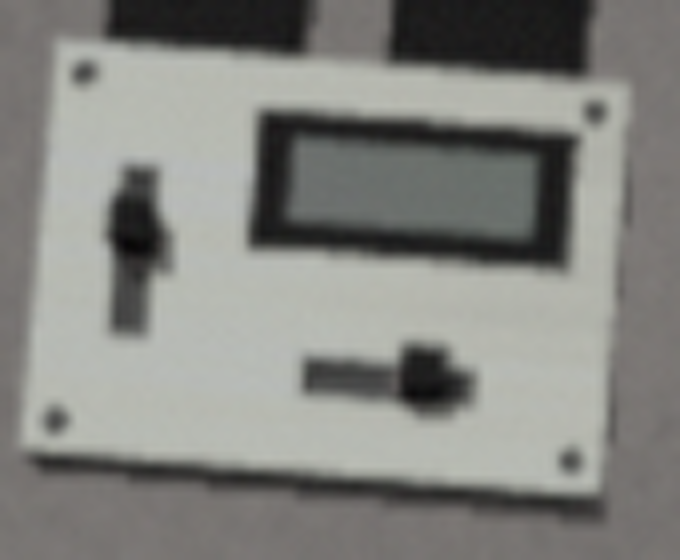

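```bash
python3 -c "
from h import *
st(); print(ctrl.close_job())"
```

```text
t 53.35 pos [0.3819 0.2197 0.2284] yaw 0.5628 z [ 0. -0. -1.] F [ 0.3 -1.6 -0.1] w 0.804 q [ 0.81 -0.27 -1.19  1.92 -0.26  1.34 -1.31]
the job is handed in; nothing more can be done
None
```

The job is handed in at about 53 s, and every check I made came out as the task asks.

- **Drive:** I threw the toggle lever over first, until it met the stop (14.6 N with almost no further movement). A late top picture still shows the ball where it should be with the drive off, within 1–2 mm.
- **Lock pins:** Both pins are home. The holes showed as dark spots in the wrist pictures, so I aimed at those rather than sliding along the slot. Each pin passed carriage level without resistance. It stopped at the height where the flange meets the cover, with about 10–11 N pushing back.
- **Objectives:** Three were there: the 38, 44 and 50 mm ones. Each sits in the well whose dots match it (2, 3 and 4), and each stopped at full depth. The final pictures show all three upright. I told them apart by measured diameter, confirmed by the gripper opening on each, and did not count the rings on the barrels.
- **Knocked objective:** The 44 mm one moved about 3 cm during the run, so I located it again before picking it up.
- **The 32 mm objective:** I saw none on the bench, so its well is empty. The detector did report "obj_32", but it gives all four objectives the same hits, and its clear ones were the objectives already in their wells.

The dish and the bottle look unmoved in the pictures, and the gripper was clear of everything when I handed in.

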